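# Wind the heating mantle up under the flask

### The arm

A 7-joint arm with a two-finger parallel gripper is mounted at the origin on the work surface. World frame = base frame: x ahead of the robot, y to its left, z up, the work surface at z = 0. Lengths are in mm, angles in degrees, forces in N, time in s.
With the tool pointing down it reaches from about 350 to 900 mm from the base axis. Payload 8.1 kg.
Tool frame: the origin (TCP) lies on the centre line of the jaws, within the pads' length; the fingertips stand 11 mm ahead of it and the grasp point (between the pads) lies 8 mm behind it; z points along the fingers, y is the line along which they close (so a half turn about z gives the same grasp; the last joint's range is limited). The gripper opens to 85 mm and grips with 20 to 120 N. Pads are 22 mm wide; open, the fingers measure 114 mm over their backs; the gripper's body (76 mm by 85 mm) begins 54 mm behind the grasp point. The pads swing forward as they close: fully open they stand 13 mm farther back than shut.
Start: joints at [57.834, 24.895, 1.432, 90.138, -0.665, 64.973, -4.303], TCP at [276.775, -560.389, 242.323] pointing down, gripper open.
Joint ranges: [-149.89, 149.89], [-25.12, 119.58], [-72.63, 75.52], [4.76, 147.25], [-75.54, 255.54], [6.69, 114.76], [-157.13, 157.13]. Speed limits (degrees/s): [127.2, 127.2, 172.46, 172.46, 180, 180, 180].

### API

Orientations are given as a 3x3 rotation matrix whose columns are the frame's x, y, z axes.
In Python, from bench import manip gives the robot as it stands.
- The arm moves only by the tool carry_out, never from a script. Its argument "deltas" is a list of rows, each an object of numbers: "hand": the finger opening in mm, from 0 to 85.4; "x", "y", "z": the shift along the tool's x, y, z in mm; "spin": the turn about the tool's z in rad. A call has 1 to 5 rows; each row is the pose to reach, as a shift and turn from the pose commanded when the call began, along the tool's axes at that moment; what a row does not reach only later rows make up. A row lasts 1/10 s, in which the tool goes at most 50 mm and 8.59 degrees, less where a joint would pass 70% of its speed; a pose out of reach is approached as far as the arm can. A call with a gripper value outside its range is refused whole. The fingers move at their own pace and stop on an object; "grip_force" is the grip in N (left out, the last holds). Time passes only in rows, so rows that repeat a pose let the fingers close. It gives the time, the measured TCP pose, the force, the opening and the grip force at its end, in the units of the state.
- manip.sense(): the state, without advancing time (a new reading comes with each control period).
- manip.snapshot(name): name is "scene" or "top" or "wrist"; returns the picture (420x560x3 uint8, blue, green, red); there is no depth.
- manip.get_calibration(name): a dict with "fx", "fy", "cx", "cy" (pixels), "D" ([k1, k2, p1, p2, k3] as OpenCV has them; the pictures are not rectified), "pose" (4x4, takes a point from camera to world coordinates); the wrist camera has in their place "tool_from_camera" (4x4, takes a point from camera to tool coordinates, whose origin is the TCP and whose axes are the flange's). Camera axes: x right, y down, z forward; pixel columns grow to the right and rows downward; lengths in mm; the calibration is good to about 2 mm. A picture is of the moment at which its call begins: read the wrist's pose just before it. get_calibration takes no time and is no camera call.
- manip.close_job(): hands the job in; it is judged then, once.
The state is a dict: "clock": time; "joint_pos": joint angles; "qd": joint speeds; "joint_efforts": joint torques, N m; "ee_pos": TCP position; "orientation": TCP orientation; "force": force on the tool from outside, world axes, zero at the start; "ft_torque": the same for the moment, N m; "finger_gap": opening from 0.0 (shut) to 1.0 (fully open); "gripper_force": force on a finger pad.
Only numpy, scipy, OpenCV 4.12 (cv2) and the standard library are available. Lean on these libraries where they do the work, as an engineer would, in place of code of your own. Each camera call takes 0.05 s, during which the arm holds its last target. There are 200 camera calls.

### The job

Fit the loose crank onto the square shaft end of the lift stand, pushed fully down, and wind it clockwise by its handle until the platform with the heating mantle is right up at its top stop. Wind gently, feel for the stop and never force the crank, and keep it on the square from the first turn to the last. Leave the crank fully seated on the shaft with the mantle up, and do not bump the flask or its stand or disturb the bottle, jar and beaker nearby.

Things in the scene. Friction and masses are not known exactly. Their poses are not given: they have to be found in the camera images.
- lift: Fixed lift stand; origin on the bench under the shaft axis, z up. White gearbox 90 x 90 mm, 70 mm high, over it, with a brass collar on it (38 mm across, top at z 75) from which the upright square shaft end rises. Base plate 150 mm in x, y from +60 to -320 mm; platform with mantle at y = -220 mm. Turning the shaft CLOCKWISE seen from above raises the platform, 12 mm a turn, up to a rigid stop.
- shaft_end (a point): Centre of the top face of the square steel shaft end, 100 mm above the bench. It turns with the shaft: x, y square to the flats, z up. 14 x 14 mm, 25 mm proud of the collar, the top 3 mm chamfered to 9 mm square. It turns against a steady friction of about 0.16 N m, stays where it is left, and needs 2.1 to 3 turns to the stop.
- platform_top (a point): Centre of the upper face of the aluminium platform (165 x 120 x 10 mm) that carries the blue heating mantle (114 mm across, rim 70 mm above this point) between two rods with stop collars; z up. At the top stop this point is 136 mm above the bench; at the start 25 to 36 mm lower.
- crank: Loose dark steel crank, about 0.28 kg, standing on its hub, handle up. Origin: centre of the hub's underside = mouth of the socket; z up, x to the handle. Hub 36 x 36 x 24 mm; socket 15.6 mm square, sides along x and y, 24 mm deep. Arm 20 mm wide, z 24 to 32, x -18 to 74 mm; over the hub a grip block 30 (x) by 20 (y) mm, z 32 to 60 mm. Seated, its underside is on the collar, 75 mm above the bench.
- handle (a point): Point to grip on the crank's black round handle, axes as the crank's: 65 mm out along x, 60 mm above the hub's underside. The handle is an upright sleeve 20 mm across, z 34 to 82 mm, spinning freely on its pin, so that a hand can hold it without turning as it goes round. Winding takes about 3 N at the handle; over about 20 N against the stop is forcing it.
- reagent_bottle: Brown bottle with black cap, 56 mm across, 120 mm tall, bystander. Origin at the centre of its underside.
- beaker: Open glass beaker, 64 mm across, 80 mm tall, bystander. Origin at the centre of its underside.
- jar: White jar with lid, 48 mm across, 55 mm tall, bystander. Origin at the centre of its underside.
- flask (a point): Centre of the bulb (84 mm across) of the fixed round-bottomed glass flask over the mantle, 210 mm above the bench; its neck reaches 332 mm. It is clamped to a rod 85 mm farther from the shaft, 368 mm high.
Not all that is in view belongs to the job. Of the things like the crank, leave any that is yellow; of the rest the larger one is meant.

How it is judged:
By the outcome, as a careful person would: the job done as asked, in the order asked, and still so for the second after the job is handed in, with the robot touching nothing.
It also fails if it takes over 72 s, if anything falls off the work surface, if the arm or the gripper's body presses on something with over 40 N, if the wrist force passes 120 N, or if a joint passes its speed limit or range.

## Working session

There is one attempt and no reset: what is moved stays moved. The work goes in short steps, Python scripts to look and compute and a tool call to move; the robot and the scene stay as the last step left them, time stands still between calls to the robot, and variables do not carry over. Pictures are saved under pics/ and viewed, at most 10 in all, crops included, and the job is handed in when it is done.

Besides the shell and the picture viewer there is one more tool, called after "Call:" as name([rows], argument=value, ...), one row to a line, values as JSON. carry_out: Moves the arm, as the interface text tells. Its arguments: {"type":"object","properties":{"deltas":{"type":"array","items":{"type":"object","properties":{"hand":{"type":"number"},"x":{"type":"number"},"y":{"type":"number"},"z":{"type":"number"},"spin":{"type":"number"}}}},"grip_force":{"type":"number"}},"required":["deltas"]}

```bash
mkdir -p pics; ls
cat > h.py <<'E'
import numpy as np, cv2
from bench import manip
def cam(n,s=None):
    c=manip.get_calibration(n)
    K=np.array([[c['fx'],0,c['cx']],[0,c['fy'],c['cy']],[0,0,1.]]);D=np.array(c['D'],float)
    if 'pose' in c: T=np.array(c['pose'])
    else:
        s=s or manip.sense();W=np.eye(4);W[:3,:3]=np.array(s['orientation']);W[:3,3]=s['ee_pos'];T=W@np.array(c['tool_from_camera'])
    return K,D,T
def ray(px,C):
    K,D,T=C
    u=cv2.undistortPoints(np.array([[px]],float),K,D)[0,0]
    return T[:3,3],T[:3,:3]@np.array([u[0],u[1],1])
def plane(px,z,C):
    o,d=ray(px,C);return (o+d*(z-o[2])/d[2])
def proj(P,C):
    K,D,T=C;R=np.linalg.inv(T)
    return cv2.projectPoints(np.array(P,float).reshape(-1,1,3),cv2.Rodrigues(R[:3,:3])[0],R[:3,3],K,D)[0][:,0]
E
python3 - <<'E'
from h import *
s=manip.sense();print(s)
for n in ['scene','top','wrist']:
    cv2.imwrite(f'pics/{n}0.png',manip.snapshot(n))
    print(n,cam(n)[2].round(2).tolist())
a=cv2.imread('pics/scene0.png');b=cv2.imread('pics/top0.png')
E
```

```text
pics
{'clock': 0.0, 'joint_pos': array([57.83644211, 24.93750588,  1.43126356, 90.1879963 , -0.66357893,
       64.97196559, -4.30237606]), 'qd': array([-0.10546915, -0.09667336,  0.0253779 ,  0.06212823,  0.06500783,
       -0.00344497,  0.0422341 ]), 'joint_efforts': array([ 1.33116017e-03, -6.70477152e+01,  1.02589119e+00, -3.16217923e+01,
        1.55771332e-02,  1.24834644e-02,  2.40083375e-05]), 'ee_pos': array([ 276.50772297, -559.98379468,  241.52206141]), 'orientation': array([[ 8.96628396e-01,  4.42783051e-01, -8.30408895e-04],
       [ 4.42783801e-01, -8.96627444e-01,  1.31647722e-03],
       [-1.61653603e-04, -1.54808247e-03, -9.99998789e-01]]), 'force': array([-0.19988976,  0.62834781, -0.75315458]), 'ft_torque': array([ 0.05045979,  0.00667222, -0.0159974 ]), 'gripper_force': 0.0, 'finger_gap': 1.0032138802629234}
scene [[-0.87, 0.36, -0.33, 840.22], [0.49, 0.68, -0.55, 499.88], [0.02, -0.64, -0.77, 819.5], [0.0, 0.0, 0.0, 1.0]]
top [[-0.02, -0.99, 0.14, 414.0], [-1.0, 0.02, -0.01, 48.73], [0.01, -0.14, -0.99, 1096.8], [0.0, 0.0, 0.0, 1.0]]
wrist [[0.44, -0.85, -0.27, 345.4], [-0.9, -0.42, -0.13, -526.63], [-0.0, 0.3, -0.95, 374.06], [0.0, 0.0, 0.0, 1.0]]
```

View pics/scene0.png

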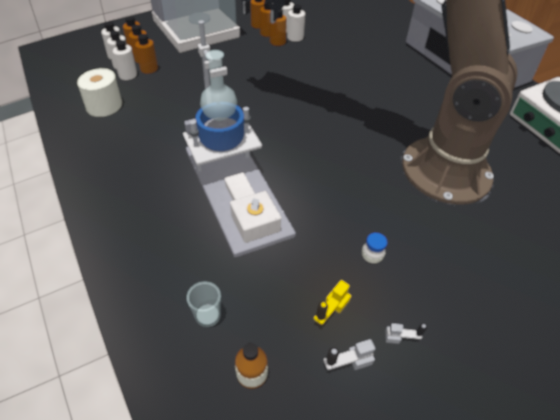

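View pics/top0.png

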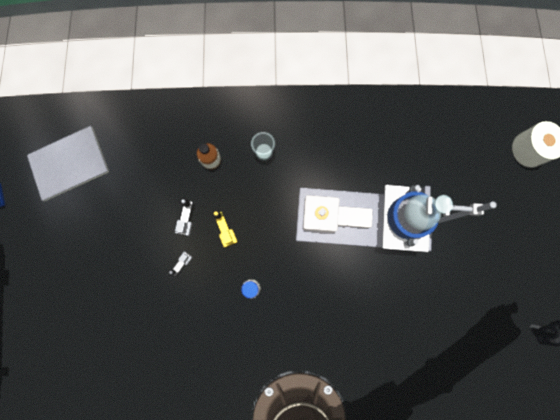

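Scene view: candidates are the yellow crank at scene (333,302)/top (225,230), which is excluded, a large grey crank at scene (350,355)/top (184,217), and a small grey crank at scene (405,332)/top (180,263). I choose the large grey one. The shaft is at scene (256,207)/top (322,213), with the flask beyond it at top (420,210).

Run:
```python
from h import *
a=cv2.imread('pics/scene0.png');b=cv2.imread('pics/top0.png')
f=lambda im,y0,x0,h,w,k:cv2.resize(im[y0:y0+h,x0:x0+w],None,fx=k,fy=k,interpolation=cv2.INTER_CUBIC)
t=np.zeros((600,800,3),np.uint8)
t[:300,:400]=f(b,190,150,75,100,4);t[300:,:400]=f(b,175,280,75,100,4)
t[:300,400:]=f(a,305,315,75,100,4)[:300];t[300:,400:]=f(a,170,200,75,100,4)
cv2.imwrite('pics/crop0.png',t)
C=cam('top');S=cam('scene')
for n,p,z in [('block',(183,218),60),('shaft',(322,213),100),('bottle',(207,153),100),('beaker',(263,143),80),('jar',(251,289),55),('small',(180,263),40),('yel',(226,230),60),('platform',(408,217),105)]:print(n,plane(p,z,C).round())
for n,p,z in [('block',(364,349),60),('handle',(333,354),82),('shaft',(256,202),100)]:print(n,plane(p,z,S).round())
```

```text
block [544. 301.  60.]
shaft [545. -66. 100.]
bottle [710. 231. 100.]
beaker [740.  84.  80.]
jar [354. 121.  55.]
small [424. 313.  40.]
yel [509. 186.  60.]
platform [ 530. -288.  105.]
block [528. 311.  60.]
handle [590. 297.  82.]
shaft [551. -65. 100.]
```

View pics/crop0.png

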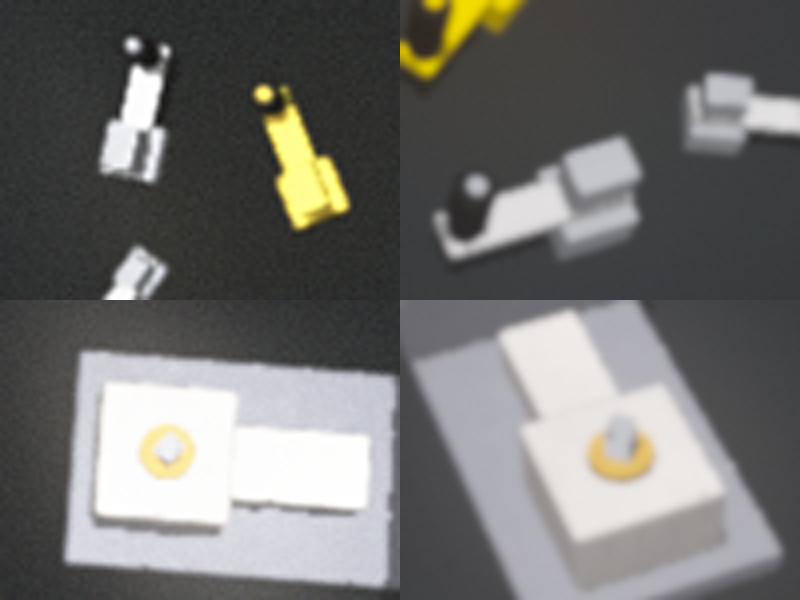

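The crop confirms the large grey crank: block top at scene (365,347), handle top at (334,352), arm pointing towards the beaker. The square shaft stands in the brass collar at top (322,213).

Run:
```python
from h import *
C=cam('top');S=cam('scene')
def tri(p,q):
    o,d=ray(p,C);e,g=ray(q,S);A=np.c_[d,-g];t=np.linalg.lstsq(A,e-o,rcond=None)[0]
    return (o+d*t[0]).round(),np.linalg.norm(A@t-(e-o)).round(1)
print('block',tri((180,227),(365,347)));print('handle',tri((183,201),(333.8,351.7)))
print('shaft',tri((280+170/4,175+143/4),(200+220/4,170+118/4)))
print([plane(p,60,S).round() for p in [(365,347)]],plane((333.8,351.7),82,S).round(), plane((180,227),60,C).round(),plane((183,201),82,C).round())
s=manip.sense();R=s['orientation']
for P in [(400,0,242),(525,310,242)]:print((R.T@(np.array(P)-s['ee_pos'])).round())
```

```text
block (array([520., 310.,  56.]), np.float64(3.6))
handle (array([586., 296.,  84.]), np.float64(2.5))
shaft (array([550., -67., 105.]), np.float64(1.8))
[array([524., 308.,  60.])] [587. 294.  82.] [520. 309.  60.] [586. 296.  82.]
[ 359. -447.    0.]
[ 608. -670.    0.]
```

Call:
carry_out([
  {"x": 30, "y": -37, "hand": 85},
  {"x": 60, "y": -74},
  {"x": 90, "y": -112},
  {"x": 120, "y": -149},
  {"x": 150, "y": -186},
])

```text
$.deltas[0]: bad value
```

Call:
carry_out([
  {"x": 30, "y": -37, "hand": 85},
  {"x": 60, "y": -74},
  {"x": 90, "y": -112},
  {"x": 120, "y": -149},
  {"x": 150, "y": -186},
])

```text
$.deltas[0]: bad value
```

Call:
carry_out([
  {"x": 30, "y": -37},
  {"x": 59, "y": -75},
  {"x": 94, "y": -107},
  {"x": 129, "y": -139},
  {"x": 165, "y": -171},
])

```text
$.deltas[0]: bad value
```

Call:
carry_out([
  {"x": 35, "y": -32, "spin": 0.14},
  {"x": 71, "y": -64, "spin": 0.28},
  {"x": 107, "y": -96, "spin": 0.42},
  {"x": 143, "y": -127, "spin": 0.56},
  {"x": 143, "y": -127, "spin": 0.67},
])

```text
$.deltas[0]: bad value
```

Run:
```python
from h import *
s=manip.sense();cv2.imwrite('pics/w1.png',manip.snapshot('wrist'))
import pickle;pickle.dump(s,open('s1.pkl','wb'))
print(s['clock'],s['ee_pos'],s['orientation'].round(3),s['joint_pos'].round(),s['force'])
C=cam('wrist',s);print(proj([[522,309,60],[587,295,82]],C))
```

```text
0.15 [ 276.5962548  -560.05318051  241.72275166] [[ 0.897  0.443 -0.001]
 [ 0.443 -0.897  0.001]
 [-0.    -0.001 -1.   ]] [58. 25.  1. 90. -1. 65. -4.] [ 0.37985393 -0.16747565 -0.13929971]
[[ 4677.0702173   4135.84203358]
 [12490.97100669 12671.41260858]]
```

View pics/w1.png

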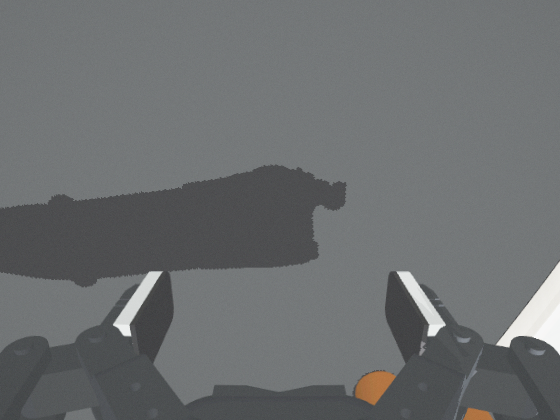

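The wrist view shows only empty bench with the fingers at the bottom: the moves were refused, probably because rows need every key.

Call:
carry_out([
  {"x": 30, "y": -37, "z": 0, "spin": 0, "hand": 85},
  {"x": 60, "y": -74, "z": 0, "spin": 0, "hand": 85},
  {"x": 90, "y": -112, "z": 0, "spin": 0, "hand": 85},
  {"x": 120, "y": -149, "z": 0, "spin": 0, "hand": 85},
  {"x": 150, "y": -186, "z": 0, "spin": 0, "hand": 85},
])

```text
clock: 0.7
ee_pos: [328.9, -325.3, 242.3]
orientation: [[0.897, 0.443, 0.0], [0.443, -0.897, -0.0], [0.0, 0.0, -1.0]]
force: [1.9, 0.5, 0.7]
finger_gap: 0.997
gripper_force: 0.0
```

Call:
carry_out([
  {"x": 30, "y": -37, "z": 0, "spin": 0, "hand": 85},
  {"x": 60, "y": -74, "z": 0, "spin": 0, "hand": 85},
  {"x": 90, "y": -112, "z": 0, "spin": 0, "hand": 85},
  {"x": 120, "y": -149, "z": 0, "spin": 0, "hand": 85},
  {"x": 150, "y": -186, "z": 0, "spin": 0, "hand": 85},
])

```text
clock: 1.2
ee_pos: [381.0, -92.2, 242.5]
orientation: [[0.897, 0.443, 0.001], [0.443, -0.897, -0.0], [0.0, 0.001, -1.0]]
force: [1.1, -0.5, 0.1]
finger_gap: 0.996
gripper_force: 0.0
```

Call:
carry_out([
  {"x": 30, "y": -37, "z": 0, "spin": 0, "hand": 85},
  {"x": 59, "y": -75, "z": 0, "spin": 0, "hand": 85},
  {"x": 94, "y": -107, "z": 0, "spin": 0, "hand": 85},
  {"x": 129, "y": -139, "z": 0, "spin": 0, "hand": 85},
  {"x": 165, "y": -171, "z": 0, "spin": 0, "hand": 85},
])

```text
clock: 1.7
ee_pos: [453.6, 134.1, 242.4]
orientation: [[0.897, 0.442, 0.001], [0.442, -0.897, -0.0], [0.0, 0.0, -1.0]]
force: [2.2, -0.7, 0.2]
finger_gap: 0.993
gripper_force: 0.0
```

Call:
carry_out([
  {"x": 35, "y": -32, "z": 0, "spin": 0.14, "hand": 85},
  {"x": 71, "y": -64, "z": 0, "spin": 0.28, "hand": 85},
  {"x": 107, "y": -96, "z": 0, "spin": 0.42, "hand": 85},
  {"x": 143, "y": -127, "z": 0, "spin": 0.56, "hand": 85},
  {"x": 143, "y": -127, "z": 0, "spin": 0.67, "hand": 85},
])

```text
clock: 2.2
ee_pos: [525.0, 316.5, 241.3]
orientation: [[0.978, -0.209, -0.001], [-0.209, -0.978, 0.004], [-0.002, -0.003, -1.0]]
force: [-0.7, 0.8, 0.2]
finger_gap: 0.997
gripper_force: 0.0
```

Run:
```python
from h import *
s=manip.sense();cv2.imwrite('pics/w2.png',manip.snapshot('wrist'))
import pickle;pickle.dump(s,open('s1.pkl','wb'))
print(s['clock'],s['ee_pos'],s['orientation'].round(3),s['joint_pos'].round(),s['force'])
C=cam('wrist',s);print(proj([[522,309,60],[587,295,82]],C))
```

```text
2.2 [525.03451576 316.47503771 241.33047884] [[ 0.978 -0.209 -0.001]
 [-0.209 -0.978  0.004]
 [-0.002 -0.003 -1.   ]] [ -21.   26.  -22.   91.   10.   66. -147.] [-0.65860067  0.83672515  0.19796426]
[[287.63613264 180.53948628]
 [288.95543615 102.57733366]]
```

View pics/w2.png

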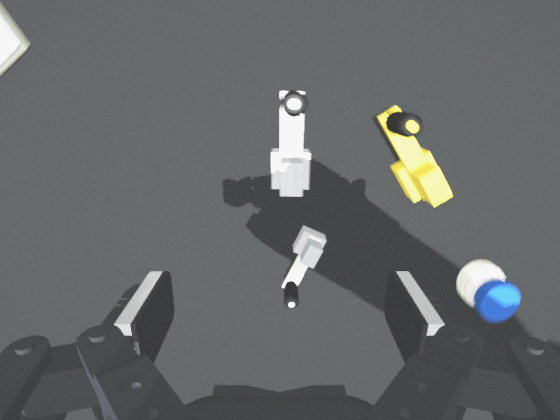

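Wrist view: the large crank's handle top is at (294,104) and its grip block at about (292,178). The small crank is at (305,260) and the yellow one at (420,160); both lie outside the jaws' path at the target.

Run:
```python
from h import *
import pickle
s=pickle.load(open('s1.pkl','rb'));C=cam('wrist',s)
g=cv2.cvtColor(cv2.imread('pics/w2.png'),cv2.COLOR_BGR2GRAY)
sub=(g[95:113,284:305]>130).astype(np.uint8)
n,l,st,ce=cv2.connectedComponentsWithStats(sub);print(st.tolist(),ce+[284,95])
blk=g[86:122,278:312];
for r in range(150,202,3):print(r,' '.join(f'{v:3d}' for v in g[r,264:318:2]))
for p in ce[1:]+[284,95]:
    P=plane(p,83,C);print('handle',P)
    P=P-np.array([*(65*np.array([.978,-.209])),0]);print('origin',P,(s['orientation'].T@(P-s['ee_pos'])).round(1))
small=plane((310,245),40,C);print('small',small)
```

```text
[[0, 0, 21, 18, 133], [0, 0, 2, 4, 5], [2, 0, 17, 18, 228], [0, 11, 3, 7, 12]] [[295.59398496 103.54887218]
 [284.2         96.2       ]
 [293.78070175 103.29385965]
 [284.58333333 109.91666667]]
150 109 108 108 118 181 208 208 204 247 247 247 247 247 247 247 247 247 247 247 247 210 210 184 112 106 108 106
153 105 108 110 185 247 247 247 247 247 247 247 247 247 247 247 247 247 247 247 247 247 247 247 240 109 106 110
156 104 102 107 181 247 247 247 247 247 247 247 247 247 247 247 247 247 247 247 247 247 247 247 239 105 104 107
159 105 107 109 183 247 247 247 247 247 210 211 209 211 205 196 198 194 195 202 217 226 226 247 235  71 101 103
162 107 109 109 184 247 247 247 247 247 218 224 225 221 209 196 198 200 199 195 205 224 225 216 126  69  69  71
165 107 107 107 183 247 247 247 247 247 247 247 247 247 228 228 225 224 225 226 227 223 224 216 117  70  69  73
168 108 105 107 150 247 247 247 247 247 247 247 247 227 229 226 225 224 224 226 225 219 223 214 113  75  69  68
171 106 106 109 148 247 239 223 221 247 247 247 225 227 229 227 225 224 225 227 225 222 223 211 108  70  72  73
174 107 
[... 821 characters left out ...]
21 222 224 227 224 225 224 224 226 176  70  71  71  71  68  72  69
198  69  71  72  70  70  69  70  72  73  72  70  69  72  69  68  72  72  72  69  69  72  72  72  74  72  70  71
201  69  66  71  70  68  74  68  73  70  70  69  70  70  69  70  72  75  72  67  71  71  70  69  70  72  70  69
handle [592.38867672 297.56983687  83.        ]
origin [528.81867672 311.15483687  83.        ] [  5.1   4.9 158.3]
handle [585.77040303 291.54874762  83.        ]
origin [522.20040303 305.13374762  83.        ] [-1.000e-01  1.220e+01  1.583e+02]
handle [582.39603104 299.3646382   83.        ]
origin [518.82603104 312.9496382   83.        ] [ -5.    5.3 158.3]
small [449.26982148 301.32925129  40.        ]
```

Call:
carry_out([
  {"x": 0, "y": 12, "z": 45, "spin": 0, "hand": 85},
  {"x": 0, "y": 12, "z": 90, "spin": 0, "hand": 85},
  {"x": 0, "y": 12, "z": 135, "spin": 0, "hand": 85},
  {"x": 0, "y": 12, "z": 175, "spin": 0, "hand": 85},
  {"x": 0, "y": 12, "z": 198, "spin": 0, "hand": 85},
])

```text
clock: 2.75
ee_pos: [521.3, 295.4, 41.1]
orientation: [[0.978, -0.208, -0.003], [-0.208, -0.978, -0.003], [-0.003, 0.003, -1.0]]
force: [0.7, -0.0, -0.3]
finger_gap: 0.998
gripper_force: 0.0
```

Call:
carry_out([
  {"x": 0, "y": 0, "z": 0, "spin": 0, "hand": 40},
  {"x": 0, "y": 0, "z": 0, "spin": 0, "hand": 24},
  {"x": 0, "y": 0, "z": 0, "spin": 0, "hand": 20},
  {"x": 0, "y": 0, "z": 0, "spin": 0, "hand": 16},
  {"x": 0, "y": 0, "z": 0, "spin": 0, "hand": 14},
], grip_force=60)

```text
clock: 3.25
ee_pos: [524.0, 299.0, 46.5]
orientation: [[0.978, -0.209, 0.003], [-0.209, -0.978, 0.002], [0.003, -0.003, -1.0]]
force: [0.1, 0.3, 6.5]
finger_gap: 0.222
gripper_force: 58.3
```

Call:
carry_out([
  {"x": 0, "y": 0, "z": 0, "spin": 0, "hand": 10},
  {"x": 0, "y": 0, "z": 0, "spin": 0, "hand": 10},
  {"x": 0, "y": 0, "z": 0, "spin": 0, "hand": 10},
])

```text
clock: 3.55
ee_pos: [523.9, 299.0, 46.5]
orientation: [[0.978, -0.209, 0.003], [-0.209, -0.978, 0.002], [0.003, -0.003, -1.0]]
force: [-0.6, 0.8, 9.1]
finger_gap: 0.224
gripper_force: 58.6
```

Call:
carry_out([
  {"x": 0, "y": 0, "z": -20, "spin": 0, "hand": 10},
  {"x": 0, "y": 0, "z": -45, "spin": 0, "hand": 10},
  {"x": 0, "y": 0, "z": -80, "spin": 0, "hand": 10},
  {"x": 0, "y": 0, "z": -120, "spin": 0, "hand": 10},
  {"x": 0, "y": 0, "z": -154, "spin": 0, "hand": 10},
])

```text
clock: 4.05
ee_pos: [522.5, 297.5, 200.6]
orientation: [[0.978, -0.209, 0.001], [-0.209, -0.978, 0.0], [0.001, -0.0, -1.0]]
force: [0.3, 0.5, -2.9]
finger_gap: 0.223
gripper_force: 59.6
```

Call:
carry_out([
  {"x": 5, "y": 20, "z": 0, "spin": 0, "hand": 10},
  {"x": 14, "y": 55, "z": 0, "spin": 0, "hand": 10},
  {"x": 24, "y": 95, "z": 0, "spin": 0, "hand": 10},
  {"x": 34, "y": 135, "z": 0, "spin": 0, "hand": 10},
  {"x": 44, "y": 175, "z": 0, "spin": 0, "hand": 10},
])

```text
clock: 4.55
ee_pos: [528.5, 115.6, 198.7]
orientation: [[0.978, -0.209, 0.0], [-0.209, -0.978, -0.001], [0.0, 0.0, -1.0]]
force: [1.3, -0.8, -3.1]
finger_gap: 0.22
gripper_force: 59.6
```

Call:
carry_out([
  {"x": 9, "y": 35, "z": 0, "spin": 0, "hand": 10},
  {"x": 18, "y": 70, "z": 0, "spin": 0, "hand": 10},
  {"x": 24, "y": 95, "z": 0, "spin": 0, "hand": 10},
  {"x": 27, "y": 106, "z": 0, "spin": 0, "hand": 10},
  {"x": 27, "y": 106, "z": 0, "spin": 0, "hand": 10},
])

```text
clock: 5.05
ee_pos: [533.0, 6.4, 198.5]
orientation: [[0.977, -0.213, -0.0], [-0.213, -0.977, -0.001], [0.0, 0.001, -1.0]]
force: [0.2, 0.8, -3.0]
finger_gap: 0.221
gripper_force: 59.5
```

Run:
```python
from h import *
s=manip.sense();im=manip.snapshot('wrist');cv2.imwrite('pics/w3.png',im)
import pickle;pickle.dump(s,open('s3.pkl','wb'))
print(s['clock'],s['ee_pos'],s['orientation'].round(3),s['joint_pos'].round(),s['force'],s['finger_gap'])
C=cam('wrist',s);print(proj([[550,-67,100]],C))
cv2.imwrite('pics/w3b.png',cv2.resize(im,(800,600),interpolation=cv2.INTER_CUBIC))
```

```text
5.05 [532.99272603   6.3964953  198.4722077 ] [[ 0.977 -0.213 -0.   ]
 [-0.213 -0.977 -0.001]
 [ 0.     0.001 -1.   ]] [   8.   20.  -19.  105.    8.   56. -116.] [ 0.1899472  0.7826612 -3.0217737] 0.22081499895598708
[[385.20086133 161.15816338]]
```

View pics/w3b.png

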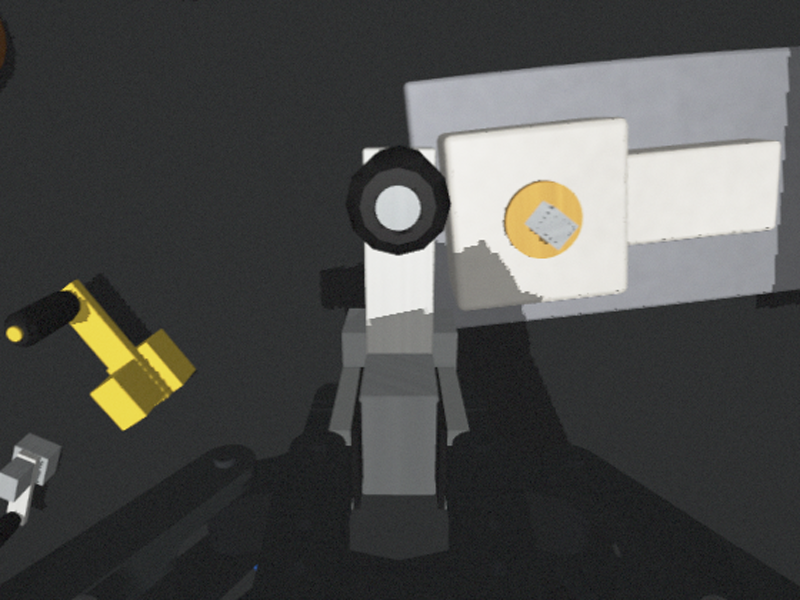

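Wrist view (at 800x600): the crank is held straight, with the handle pin at (398,208). The shaft's grey square is at about (552,225) in the collar centred at (543,219), rotated in the picture. Now a closer look at the square.

Run:
```python
from h import *
im=cv2.imread('pics/w3.png')
c=im[120:186,348:412];cv2.imwrite('pics/w3c.png',cv2.resize(c,None,fx=9,fy=9,interpolation=cv2.INTER_CUBIC))
h=cv2.cvtColor(im,cv2.COLOR_BGR2HSV)
m=((h[...,1]>90)&(h[...,0]>10)&(h[...,0]<35)).astype(np.uint8);m[:, :345]=0
k=max(cv2.findContours(m,cv2.RETR_EXTERNAL,cv2.CHAIN_APPROX_NONE)[0],key=cv2.contourArea);print('collar',cv2.fitEllipse(cv2.convexHull(k)))
col=np.zeros_like(m);cv2.fillConvexPoly(col,cv2.convexHull(k),1)
sh=(col&(h[...,1]<70)).astype(np.uint8);sh=cv2.morphologyEx(sh,cv2.MORPH_OPEN,np.ones((3,3)))
k=max(cv2.findContours(sh,cv2.RETR_EXTERNAL,cv2.CHAIN_APPROX_NONE)[0],key=cv2.contourArea)
print(cv2.minAreaRect(k),cv2.approxPolyDP(cv2.convexHull(k),1.2,True)[:,0].tolist())
```

```text
collar ((379.91058349609375, 153.20120239257812), (52.66376876831055, 55.27901840209961), 47.64282989501953)
((385.51220703125, 157.10975646972656), (30.922407150268555, 22.957544326782227), 38.65980529785156) [[379, 141], [390, 146], [403, 157], [403, 160], [392, 173], [387, 172], [368, 157], [369, 153]]
```

View pics/w3c.png

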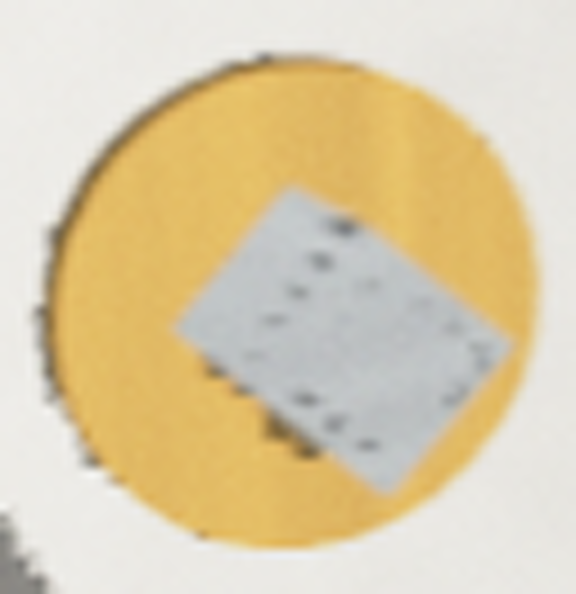

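The crop shows the shaft's right edge at z 97 running from crop (515,345) to (388,495). Its left foot edge at z 75 runs from (290,185) to (175,325), and the collar is cleanly visible.

Run:
```python
from h import *
import pickle
s=pickle.load(open('s3.pkl','rb'));C=cam('wrist',s);R=s['orientation']
px=lambda x,y:((x+.5)/9-.5+348,(y+.5)/9-.5+120)
P=lambda x,y,z:plane(px(x,y),z,C)
cc=plane((379.91,153.2),75,C);print('collar',cc)
def edge(a,b,z):
    A,B=P(*a,z),P(*b,z);d=B-A;n=np.array([-d[1],d[0],0])/np.linalg.norm(d);M=(A+B)/2
    if n@(cc-M)<0:n=-n
    print(np.linalg.norm(d).round(1),'yaw',np.degrees(np.arctan2(d[1],d[0])).round(1),'centre',M+7*n)
edge((515,345),(388,495),97);edge((290,185),(175,325),75);edge((515,345),(347,215),97)
for z in (234,235):
  h=plane((278.4,145.5),z,C);t=R.T@(h-s['ee_pos']);print('handle tool',t.round(1))
print('tool x yaw',np.degrees(np.arctan2(R[1,0],R[0,0])))
# wrist cam vs true pose of collar via top cam
e=[]
T=cam('top');im=cv2.imread('pics/top0.png');hh=cv2.cvtColor(im,cv2.COLOR_BGR2HSV)
m=((hh[...,1]>90)&(hh[...,0]>10)&(hh[...,0]<35)).astype(np.uint8);m[:, :300]=0;m[:,345:]=0;m[:190]=0;m[240:]=0
k=cv2.convexHull(cv2.findNonZero(m));print('top collar',plane(cv2.fitEllipse(k)[0],75,T))
```

```text
collar [550.07069567 -70.21092051  75.        ]
13.7 yaw 130.8 centre [549.54885392 -70.69327129  97.        ]
13.6 yaw 130.8 centre [549.37257854 -70.80908911  75.        ]
15.8 yaw 42.4 centre [549.85100489 -69.96568153  97.        ]
handle tool [ 62.2   0.7 -35.5]
handle tool [ 62.3   0.7 -36.5]
tool x yaw -12.271193944902151
top collar [549.89698233 -67.34603955  75.        ]
```

Run:
```python
from h import *
import pickle
s=pickle.load(open('s3.pkl','rb'));C=cam('wrist',s);R=s['orientation']
for r in (395,495):
  print((R.T@(plane((278.6,r/1.4286),212,C)-s['ee_pos'])).round(1))
a=np.radians(41)
for ox in(-2.8,-1,0):
  t=np.array([549.8,-69.8])-ox*np.array([np.cos(a),np.sin(a)]);d=np.array([*t,s['ee_pos'][2]])-s['ee_pos'];print(ox,t.round(1),(R.T@d).round(1))
```

```text
[ 12.1   0.8 -13.5]
[-18.3   0.8 -13.5]
-2.8 [551.9 -68. ] [34.3 68.6  0.1]
-1 [550.6 -69.1] [33.2 70.1  0.1]
0 [549.8 -69.8] [32.6 70.9  0.1]
```

Call:
carry_out([
  {"x": 7, "y": 14, "z": 0, "spin": -0.14, "hand": 10},
  {"x": 14, "y": 28, "z": 0, "spin": -0.28, "hand": 10},
  {"x": 21, "y": 42, "z": 0, "spin": -0.42, "hand": 10},
  {"x": 28, "y": 56, "z": 0, "spin": -0.56, "hand": 10},
  {"x": 34.3, "y": 68.6, "z": 0, "spin": -0.7, "hand": 10},
])

```text
clock: 5.6
ee_pos: [552.8, -64.2, 198.5]
orientation: [[0.879, 0.477, 0.0], [0.477, -0.879, 0.001], [0.001, -0.001, -1.0]]
force: [-0.0, 0.0, -2.9]
finger_gap: 0.218
gripper_force: 59.5
```

Call:
carry_out([
  {"x": 0, "y": 0, "z": 0, "spin": -0.14, "hand": 10},
  {"x": 0, "y": 0, "z": 0, "spin": -0.23, "hand": 10},
  {"x": 0, "y": 0, "z": 0, "spin": -0.23, "hand": 10},
  {"x": 0, "y": 0, "z": 0, "spin": -0.23, "hand": 10},
])

```text
clock: 6.0
ee_pos: [552.5, -64.4, 198.4]
orientation: [[0.753, 0.658, 0.0], [0.658, -0.753, 0.001], [0.001, -0.0, -1.0]]
force: [0.3, 0.2, -3.0]
finger_gap: 0.22
gripper_force: 59.5
```

Run:
```python
from h import *
s=manip.sense();im=manip.snapshot('wrist');cv2.imwrite('pics/w4.png',im)
R=s['orientation'];print(s['clock'],s['ee_pos'],np.degrees(np.arctan2(R[1,0],R[0,0])),s['joint_pos'].round(),s['force'])
a=np.radians(41);t=np.array([549.8,-69.8])+2.9*np.array([np.cos(a),np.sin(a)])
print((R.T@(np.array([*t,121.5])-s['ee_pos'])).round(1))
```

```text
6.0 [552.49479894 -64.43082741 198.38740582] 41.135670336932286 [ 22.  24. -29. 101.  13.  58. -60.] [ 0.34880681  0.16120499 -2.95771805]
[-2.7  2.3 76.9]
```

Call:
carry_out([
  {"x": -2.7, "y": 2.3, "z": 20, "spin": 0, "hand": 10},
  {"x": -2.7, "y": 2.3, "z": 40, "spin": 0, "hand": 10},
  {"x": -2.7, "y": 2.3, "z": 45, "spin": 0, "hand": 10},
  {"x": -2.7, "y": 2.3, "z": 45, "spin": 0, "hand": 10},
])

```text
clock: 6.45
ee_pos: [551.5, -69.0, 152.9]
orientation: [[0.753, 0.658, -0.001], [0.658, -0.753, 0.0], [-0.001, -0.001, -1.0]]
force: [0.7, -0.6, -4.1]
finger_gap: 0.219
gripper_force: 59.4
```

Run:
```python
from h import *
s=manip.sense();im=manip.snapshot('wrist');b=manip.snapshot('scene')
R=s['orientation'];print(s['clock'],s['ee_pos'],np.degrees(np.arctan2(R[1,0],R[0,0])),s['qd'].round(1),s['force'])
a=np.radians(41);t=np.array([549.8,-69.8])+2.9*np.array([np.cos(a),np.sin(a)])
print((R.T@(np.array([*t,121.5])-s['ee_pos'])).round(1))
t=np.zeros((600,800,3),np.uint8)
t[:,:400]=cv2.resize(im[100:310,210:350],(400,600),interpolation=cv2.INTER_CUBIC)
t[:,400:]=cv2.resize(b[150:270,210:290],(400,600),interpolation=cv2.INTER_CUBIC)
cv2.imwrite('pics/w5.png',t)
```

```text
6.45 [551.4520516  -68.99537924 152.85822105] 41.16699696375487 [ 0.4 -1.1 -0.5 -1.4 -0.2  0.7  0.6] [ 0.69424174 -0.55348399 -4.05399376]
[ 1.2 -0.4 31.4]
```

View pics/w5.png

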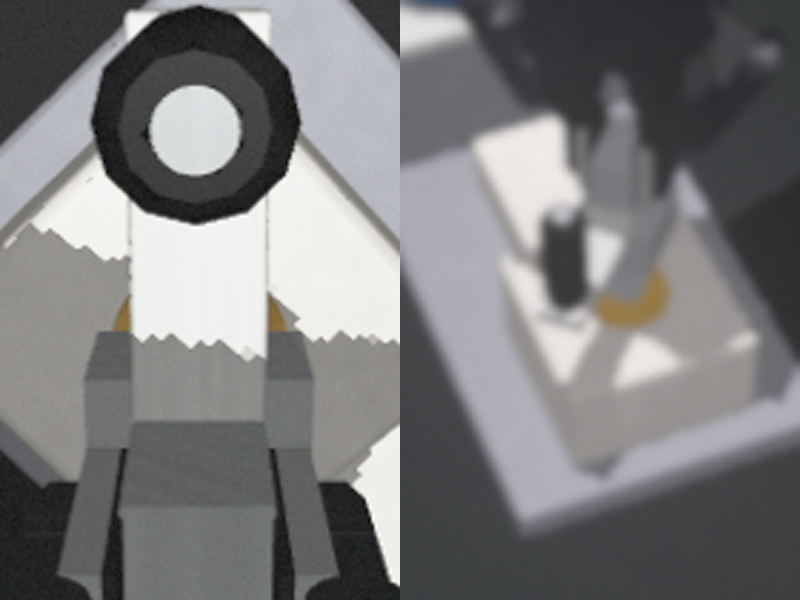

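The view shows the collar peeking out symmetrically on both sides of the hub (crop 113–130 and 268–287), so the crank is centred over the shaft. I descend gently and watch the force.

Call:
carry_out([
  {"x": 1, "y": -0.4, "z": 3, "spin": 0, "hand": 10},
  {"x": 1, "y": -0.4, "z": 6, "spin": 0, "hand": 10},
  {"x": 1, "y": -0.4, "z": 9, "spin": 0, "hand": 10},
  {"x": 1, "y": -0.4, "z": 11, "spin": 0, "hand": 10},
])

```text
clock: 6.95
ee_pos: [552.3, -68.7, 142.1]
orientation: [[0.753, 0.658, -0.0], [0.658, -0.753, -0.0], [-0.0, 0.0, -1.0]]
force: [-0.3, -0.9, -2.8]
finger_gap: 0.221
gripper_force: 59.6
```

Call:
carry_out([
  {"x": 0, "y": 0, "z": 2, "spin": 0, "hand": 10},
  {"x": 0, "y": 0, "z": 4, "spin": 0, "hand": 10},
  {"x": 0, "y": 0, "z": 4, "spin": 0, "hand": 10},
])

```text
clock: 7.25
ee_pos: [552.2, -68.7, 138.0]
orientation: [[0.753, 0.658, -0.0], [0.658, -0.753, 0.0], [-0.0, -0.0, -1.0]]
force: [-0.7, 0.1, -2.8]
finger_gap: 0.224
gripper_force: 59.6
```

Call:
carry_out([
  {"x": 0, "y": 0, "z": 3, "spin": 0, "hand": 10},
  {"x": 0, "y": 0, "z": 6, "spin": 0, "hand": 10},
  {"x": 0, "y": 0, "z": 9, "spin": 0, "hand": 10},
  {"x": 0, "y": 0, "z": 12, "spin": 0, "hand": 10},
  {"x": 0, "y": 0, "z": 13, "spin": 0, "hand": 10},
])

```text
clock: 7.75
ee_pos: [552.1, -68.6, 124.8]
orientation: [[0.753, 0.658, -0.001], [0.658, -0.753, 0.0], [-0.0, -0.0, -1.0]]
force: [-0.4, -0.9, -2.9]
finger_gap: 0.22
gripper_force: 59.6
```

Call:
carry_out([
  {"x": 0, "y": 0, "z": 1.5, "spin": 0, "hand": 10},
  {"x": 0, "y": 0, "z": 3, "spin": 0, "hand": 10},
  {"x": 0, "y": 0, "z": 3, "spin": 0, "hand": 10},
])

```text
clock: 8.05
ee_pos: [552.4, -68.6, 122.4]
orientation: [[0.753, 0.658, 0.0], [0.658, -0.753, -0.0], [0.0, 0.0, -1.0]]
force: [-0.5, -0.0, -2.7]
finger_gap: 0.222
gripper_force: 59.7
```

Call:
carry_out([
  {"x": 0, "y": 0, "z": 1, "spin": 0, "hand": 10},
  {"x": 0, "y": 0, "z": 2, "spin": 0, "hand": 10},
  {"x": 0, "y": 0, "z": 2, "spin": 0, "hand": 10},
])

```text
clock: 8.35
ee_pos: [552.6, -68.6, 122.1]
orientation: [[0.753, 0.658, 0.001], [0.658, -0.753, -0.001], [0.0, 0.001, -1.0]]
force: [-6.4, -0.2, 17.3]
finger_gap: 0.225
gripper_force: 62.5
```

Contact at 17 N with the underside height consistent with 75 mm: the crank is seated. I release, rise a little and slide out along the arm to the handle with the fingers straddling it.

Call:
carry_out([
  {"x": 0, "y": 0, "z": -1.5, "spin": 0, "hand": 10},
  {"x": 0, "y": 0, "z": -1.5, "spin": 0, "hand": 45},
  {"x": 0, "y": 0, "z": -1.5, "spin": 0, "hand": 50},
  {"x": 0, "y": 0, "z": -1.5, "spin": 0, "hand": 50},
  {"x": 0, "y": 0, "z": -7, "spin": 0, "hand": 50},
], grip_force=30)

```text
clock: 8.85
ee_pos: [551.9, -68.6, 126.8]
orientation: [[0.753, 0.658, -0.001], [0.658, -0.753, 0.0], [-0.001, -0.001, -1.0]]
force: [-1.2, 0.2, 0.9]
finger_gap: 0.586
gripper_force: 0.0
```

Run:
```python
from h import *
s=manip.sense();im=manip.snapshot('wrist');cv2.imwrite('pics/w6.png',im);cv2.imwrite('pics/sc6.png',manip.snapshot('scene'))
R=s['orientation'];C=cam('wrist',s)
g=cv2.cvtColor(im,cv2.COLOR_BGR2GRAY)
m=(g>150).astype(np.uint8);n,l,st,ce=cv2.connectedComponentsWithStats(m)
for i in range(1,n):
    if abs(ce[i][0]-280)<15 and st[i][4]>200 and st[i][4]<2500:print(ce[i],st[i],(R.T@(plane(ce[i],157.5,C)-s['ee_pos'])).round(1))
print(s['clock'],s['ee_pos'],s['finger_gap'],s['force'],s['joint_pos'].round())
```

```text
[280.5 131.5] [266 117  30  30 732] [ 64.8   0.6 -30.8]
8.85 [551.90737259 -68.63818881 126.7938196 ] 0.5856693999126082 [-1.16925817  0.16451604  0.91443751] [ 21.  29. -27. 106.  17.  50. -63.]
```

Call:
carry_out([
  {"x": 15, "y": 0, "z": 0, "spin": 0, "hand": 50},
  {"x": 35, "y": 0, "z": 0, "spin": 0, "hand": 50},
  {"x": 55, "y": 0, "z": 0, "spin": 0, "hand": 50},
  {"x": 63, "y": 0, "z": 0, "spin": 0, "hand": 50},
  {"x": 63, "y": 0, "z": 0, "spin": 0, "hand": 40},
])

```text
clock: 9.45
ee_pos: [600.6, -25.4, 127.1]
orientation: [[0.751, 0.66, 0.0], [0.66, -0.751, 0.001], [0.001, -0.0, -1.0]]
force: [-0.1, 0.2, 0.3]
finger_gap: 0.471
gripper_force: 0.0
```

Call:
carry_out([
  {"x": 0, "y": 0, "z": 0, "spin": 0, "hand": 25},
  {"x": 0, "y": 0, "z": 0, "spin": 0, "hand": 15},
  {"x": 0, "y": 0, "z": 0, "spin": 0, "hand": 10},
  {"x": 0, "y": 0, "z": 0, "spin": 0, "hand": 10},
], grip_force=30)

```text
clock: 9.85
ee_pos: [599.3, -27.9, 127.3]
orientation: [[0.753, 0.658, -0.001], [0.658, -0.753, -0.001], [-0.001, 0.0, -1.0]]
force: [-0.7, -0.3, -0.5]
finger_gap: 0.225
gripper_force: 29.3
```

Call:
carry_out([
  {"x": -0.25, "y": 5.7, "z": 0.3, "spin": 0, "hand": 10},
  {"x": -1, "y": 11.3, "z": 0.3, "spin": 0, "hand": 10},
  {"x": -2.2, "y": 16.8, "z": 0.3, "spin": 0, "hand": 10},
  {"x": -3.9, "y": 22.2, "z": 0.3, "spin": 0, "hand": 10},
  {"x": -6.1, "y": 27.5, "z": 0.3, "spin": 0, "hand": 10},
])

```text
clock: 10.35
ee_pos: [613.2, -52.1, 126.9]
orientation: [[0.753, 0.658, -0.001], [0.658, -0.753, 0.0], [-0.0, -0.001, -1.0]]
force: [-4.7, 2.0, 1.7]
finger_gap: 0.225
gripper_force: 30.0
```

```bash
cat >> h.py <<'E'
def rel(t0,ts,r=65):
    t0=np.radians(t0);return [(round(r*(np.cos(t)-np.cos(t0)),1),round(r*(np.sin(t)-np.sin(t0)),1)) for t in np.radians(ts)]
def st(ax=(550.4,-70.5)):
    s=manip.sense();p=s['ee_pos'][:2]-ax;R=s['orientation'];q=R[:2,:2].T@p
    th=np.degrees(np.arctan2(q[1],q[0]));f=R.T@s['force']
    u=q/np.linalg.norm(q);tg=np.array([-u[1],u[0]])
    print(round(s['clock'],2),'th',th.round(1),'r',np.linalg.norm(q).round(2),'z',s['ee_pos'][2].round(1),'Frad',(f[:2]@u).round(1),'Ftan',(f[:2]@tg).round(1),'Fz',f[2].round(1),s['joint_pos'].round())
E
python3 - <<'E'
from h import *
st()
for a in range(25,385,50):print(a,rel(a,[a+10,a+20,a+30,a+40,a+50]))
E
```

```text
10.35 th 24.9 r 65.44 z 126.9 Frad -4.0 Ftan -3.2 Fz -1.7 [ 18.  33. -26.  97.  17.  54. -64.]
25 [(np.float64(-5.7), np.float64(9.8)), (np.float64(-12.9), np.float64(18.5)), (np.float64(-21.6), np.float64(25.8)), (np.float64(-31.4), np.float64(31.4)), (np.float64(-42.1), np.float64(35.3))]
75 [(np.float64(-11.2), np.float64(2.0)), (np.float64(-22.5), np.float64(2.0)), (np.float64(-33.6), np.float64(0.0)), (np.float64(-44.3), np.float64(-3.9)), (np.float64(-54.1), np.float64(-9.5))]
125 [(np.float64(-8.7), np.float64(-7.3)), (np.float64(-16.0), np.float64(-16.0)), (np.float64(-21.6), np.float64(-25.8)), (np.float64(-25.5), np.float64(-36.4)), (np.float64(-27.5), np.float64(-47.6))]
175 [(np.float64(0.0), np.float64(-11.3)), (np.float64(2.0), np.float64(-22.5)), (np.float64(5.8), np.float64(-33.1)), (np.float64(11.5), np.float64(-42.9)), (np.float64(18.8), np.float64(-51.6))]
225 [(np.float64(8.7), np.float64(-7.3)), (np.float64(18.5), np.float64(-12.9)), (np.float64(29.1), np.float64(-16.8)), (np.float64(40.3), np.float64(-18.8)), (np.float64(51.6), np.float64(-18.8))]
275 [(np.float64(11.2), np.float64(2.0)), (np.float64(21.8), np.float64(5.8)), (np.float64(31.6), np.float64(11.5)), (np.float64(40.3), np.float64(18.8)), (np.float64(47.6), np.float64(27.5))]
325 [(np.float64(5.7), np.float64(9.8)), (np.float64(9.5), np.float64(20.5)), (np.float64(11.5), np.float64(31.6)), (np.float64(11.5), np.float64(42.9)), (np.float64(9.5), np.float64(54.1))]
375 [(np.float64(-3.9), np.float64(10.6)), (np.float64(-9.5), np.float64(20.5)), (np.float64(-16.8), np.float64(29.1)), (np.float64(-25.5), np.float64(36.4)), (np.float64(-35.3), np.float64(42.1))]
```

Call:
carry_out([
  {"x": -6, "y": 9.7, "z": 0, "spin": 0, "hand": 10},
  {"x": -13.2, "y": 18.3, "z": 0, "spin": 0, "hand": 10},
  {"x": -21.9, "y": 25.6, "z": 0, "spin": 0, "hand": 10},
  {"x": -31.7, "y": 31.2, "z": 0, "spin": 0, "hand": 10},
  {"x": -42.4, "y": 35.1, "z": 0, "spin": 0, "hand": 10},
])

```text
clock: 10.85
ee_pos: [605.3, -106.6, 127.8]
orientation: [[0.753, 0.658, 0.002], [0.658, -0.753, 0.001], [0.002, 0.001, -1.0]]
force: [-1.9, 4.3, 6.9]
finger_gap: 0.223
gripper_force: 32.2
```

Call:
carry_out([
  {"x": -11.2, "y": 2, "z": 0, "spin": 0, "hand": 10},
  {"x": -22.5, "y": 2, "z": 0, "spin": 0, "hand": 10},
  {"x": -33.6, "y": 0, "z": 0, "spin": 0, "hand": 10},
  {"x": -44.3, "y": -3.9, "z": 0, "spin": 0, "hand": 10},
  {"x": -54.1, "y": -9.5, "z": 0, "spin": 0, "hand": 10},
])

```text
clock: 11.35
ee_pos: [559.8, -136.6, 128.6]
orientation: [[0.754, 0.657, 0.006], [0.657, -0.754, -0.001], [0.004, 0.005, -1.0]]
force: [3.1, -0.1, 6.9]
finger_gap: 0.22
gripper_force: 31.9
```

```bash
python3 -c "
from h import *
st()"
```

```text
11.35 th 123.0 r 66.72 z 128.6 Frad 0.6 Ftan -3.1 Fz -6.9 [ 27.  30. -27. 103.  17.  51. -56.]
```

Call:
carry_out([
  {"x": 0, "y": 0, "z": -0.3, "spin": 0, "hand": 10},
  {"x": 0, "y": 0, "z": -0.3, "spin": 0, "hand": 10},
  {"x": 0, "y": 0, "z": -0.3, "spin": 0, "hand": 10},
])

```text
clock: 11.65
ee_pos: [559.0, -136.7, 128.6]
orientation: [[0.754, 0.657, 0.004], [0.657, -0.754, -0.002], [0.002, 0.004, -1.0]]
force: [-0.5, -0.2, 7.9]
finger_gap: 0.225
gripper_force: 31.9
```

```bash
python3 -c "
from h import *
st((550.6,-71.4))
manip.snapshot
cv2.imwrite('pics/sc7.png',manip.snapshot('scene'))"
```

```text
11.65 th 123.7 r 65.79 z 128.6 Frad 0.2 Ftan 0.5 Fz -7.9 [ 27.  30. -27. 103.  17.  51. -56.]
```

Call:
carry_out([
  {"x": 0, "y": 0, "z": -0.7, "spin": 0, "hand": 10},
  {"x": 0, "y": 0, "z": -1.4, "spin": 0, "hand": 10},
  {"x": 0, "y": 0, "z": -1.4, "spin": 0, "hand": 10},
])

```text
clock: 12.0
ee_pos: [558.5, -136.3, 129.3]
orientation: [[0.753, 0.657, 0.003], [0.657, -0.753, -0.002], [0.001, 0.003, -1.0]]
force: [2.0, -1.7, 4.3]
finger_gap: 0.222
gripper_force: 30.6
```

```bash
python3 -c "
from h import *
a=cv2.imread('pics/sc6.png');b=cv2.imread('pics/sc7.png')
im=cv2.resize(np.hstack([a[60:240,170:300],b[60:240,170:300]]),(800,554),interpolation=cv2.INTER_CUBIC);cv2.imwrite('pics/cmp.png',im)
st((550.6,-71.4))"
```

```text
12.0 th 124.2 r 65.39 z 129.3 Frad 2.0 Ftan -1.8 Fz -4.3 [ 27.  30. -27. 103.  17.  51. -56.]
```

View pics/cmp.png

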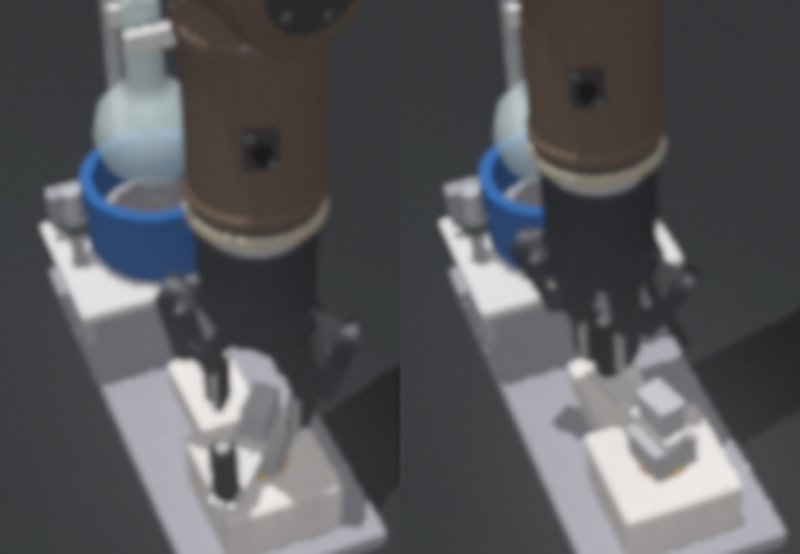

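Comparison picture: the crank has turned with the handle, the hub is down over the collar at (665,460), and the mantle's neighbours are untouched. I carry on winding with a lighter grip and a slight downward bias.

Call:
carry_out([
  {"x": -8.7, "y": -7.3, "z": 1, "spin": 0, "hand": 10},
  {"x": -16, "y": -16, "z": 1, "spin": 0, "hand": 10},
  {"x": -21.6, "y": -25.8, "z": 1, "spin": 0, "hand": 10},
  {"x": -25.5, "y": -36.4, "z": 1, "spin": 0, "hand": 10},
  {"x": -27.5, "y": -47.6, "z": 1, "spin": 0, "hand": 10},
], grip_force=20)

```text
clock: 12.5
ee_pos: [505.2, -120.7, 128.7]
orientation: [[0.755, 0.656, 0.001], [0.656, -0.755, -0.004], [-0.002, 0.004, -1.0]]
force: [-3.4, -9.2, 13.1]
finger_gap: 0.223
gripper_force: 30.9
```

Call:
carry_out([
  {"x": 0, "y": -11.3, "z": 0, "spin": 0, "hand": 10},
  {"x": 2, "y": -22.5, "z": 0, "spin": 0, "hand": 10},
  {"x": 5.8, "y": -33.1, "z": 0, "spin": 0, "hand": 10},
  {"x": 11.5, "y": -42.9, "z": 0, "spin": 0, "hand": 10},
  {"x": 18.8, "y": -51.6, "z": 0, "spin": 0, "hand": 10},
])

```text
clock: 13.0
ee_pos: [483.1, -67.4, 128.0]
orientation: [[0.754, 0.657, -0.004], [0.657, -0.754, -0.003], [-0.005, -0.0, -1.0]]
force: [-10.6, -2.1, 17.3]
finger_gap: 0.224
gripper_force: 31.9
```

```bash
python3 -c "
from h import *
st((550.6,-71.4))"
```

```text
13.0 th -135.5 r 67.59 z 128.0 Frad 10.5 Ftan -2.7 Fz -17.2 [ 24.  23. -29. 115.  16.  46. -63.]
```

Call:
carry_out([
  {"x": 8, "y": -8.3, "z": -1.2, "spin": 0, "hand": 10},
  {"x": 17.8, "y": -13.9, "z": -1.2, "spin": 0, "hand": 10},
  {"x": 28.4, "y": -17.8, "z": -1.2, "spin": 0, "hand": 10},
  {"x": 39.6, "y": -19.8, "z": -1.2, "spin": 0, "hand": 10},
  {"x": 50.9, "y": -19.8, "z": -1.2, "spin": 0, "hand": 10},
], grip_force=20)

```text
clock: 13.5
ee_pos: [511.6, -17.5, 128.8]
orientation: [[0.753, 0.658, 0.0], [0.658, -0.753, -0.001], [-0.001, 0.001, -1.0]]
force: [0.8, -6.1, 2.8]
finger_gap: 0.221
gripper_force: 30.4
```

Call:
carry_out([
  {"x": 11.2, "y": 2, "z": 0.2, "spin": 0, "hand": 10},
  {"x": 21.8, "y": 5.8, "z": 0.4, "spin": 0, "hand": 10},
  {"x": 31.6, "y": 11.5, "z": 0.6, "spin": 0, "hand": 10},
  {"x": 40.3, "y": 18.8, "z": 0.8, "spin": 0, "hand": 10},
  {"x": 47.6, "y": 27.5, "z": 1, "spin": 0, "hand": 10},
])

```text
clock: 14.0
ee_pos: [564.9, -7.2, 127.5]
orientation: [[0.753, 0.658, -0.002], [0.658, -0.753, -0.001], [-0.002, -0.0, -1.0]]
force: [-4.5, -4.6, 7.1]
finger_gap: 0.222
gripper_force: 30.7
```

```bash
python3 -c "
from h import *
st((549,-71))"
```

```text
14.0 th -34.8 r 65.76 z 127.5 Frad -5.5 Ftan -3.2 Fz -7.0 [ 15.  29. -28. 104.  17.  51. -69.]
```

Call:
carry_out([
  {"x": 5.6, "y": 10.4, "z": 0, "spin": 0, "hand": 10},
  {"x": 9.4, "y": 21.1, "z": 0, "spin": 0, "hand": 10},
  {"x": 11.4, "y": 32.2, "z": 0, "spin": 0, "hand": 10},
  {"x": 11.4, "y": 43.5, "z": 0, "spin": 0, "hand": 10},
  {"x": 9.4, "y": 54.7, "z": 0, "spin": 0, "hand": 10},
])

```text
clock: 14.5
ee_pos: [607.6, -40.6, 127.3]
orientation: [[0.752, 0.659, -0.003], [0.659, -0.752, 0.001], [-0.001, -0.003, -1.0]]
force: [-5.5, -0.3, 6.7]
finger_gap: 0.226
gripper_force: 30.4
```

Call:
carry_out([
  {"x": -3.9, "y": 10.6, "z": 0, "spin": 0, "hand": 10},
  {"x": -9.5, "y": 20.5, "z": 0, "spin": 0, "hand": 10},
  {"x": -16.8, "y": 29.1, "z": 0, "spin": 0, "hand": 10},
  {"x": -25.5, "y": 36.4, "z": 0, "spin": 0, "hand": 10},
  {"x": -35.3, "y": 42.1, "z": 0, "spin": 0, "hand": 10},
])

```text
clock: 15.0
ee_pos: [610.4, -94.5, 128.1]
orientation: [[0.752, 0.659, 0.001], [0.659, -0.752, 0.003], [0.003, -0.001, -1.0]]
force: [0.1, 3.6, 6.4]
finger_gap: 0.223
gripper_force: 30.9
```

Run:
```python
from h import *
st((549,-71))
for a in range(65,366,50):print(a,[(float(x),float(y)) for x,y in rel(a,[a+10,a+20,a+30,a+40,a+50])])
```

```text
15.0 th 62.2 r 65.75 z 128.1 Frad -1.2 Ftan -3.4 Fz -6.4 [ 22.  33. -27.  97.  18.  54. -60.]
65 [(-10.6, 3.9), (-21.8, 5.8), (-33.1, 5.8), (-44.3, 3.9), (-54.9, 0.0)]
115 [(-9.8, -5.7), (-18.5, -12.9), (-25.8, -21.6), (-31.4, -31.4), (-35.3, -42.1)]
165 [(-2.0, -11.2), (-2.0, -22.5), (-0.0, -33.6), (3.9, -44.3), (9.5, -54.1)]
215 [(7.3, -8.7), (16.0, -16.0), (25.8, -21.6), (36.4, -25.5), (47.6, -27.5)]
265 [(11.3, 0.0), (22.5, 2.0), (33.1, 5.8), (42.9, 11.5), (51.6, 18.8)]
315 [(7.3, 8.7), (12.9, 18.5), (16.8, 29.1), (18.8, 40.3), (18.8, 51.6)]
365 [(-2.0, 11.2), (-5.8, 21.8), (-11.5, 31.6), (-18.8, 40.3), (-27.5, 47.6)]
```

Call:
carry_out([
  {"x": -10.6, "y": 3.9, "z": 0, "spin": 0, "hand": 10},
  {"x": -21.8, "y": 5.8, "z": 0, "spin": 0, "hand": 10},
  {"x": -33.1, "y": 5.8, "z": 0, "spin": 0, "hand": 10},
  {"x": -44.3, "y": 3.9, "z": -0.3, "spin": 0, "hand": 10},
  {"x": -54.9, "y": 0, "z": -0.5, "spin": 0, "hand": 10},
])

```text
clock: 15.5
ee_pos: [570.5, -132.9, 129.2]
orientation: [[0.753, 0.658, 0.005], [0.658, -0.753, 0.0], [0.004, 0.003, -1.0]]
force: [3.9, -2.8, 5.0]
finger_gap: 0.224
gripper_force: 30.3
```

Call:
carry_out([
  {"x": -9.8, "y": -5.7, "z": 0, "spin": 0, "hand": 10},
  {"x": -18.5, "y": -12.9, "z": -0.2, "spin": 0, "hand": 10},
  {"x": -25.8, "y": -21.6, "z": -0.4, "spin": 0, "hand": 10},
  {"x": -31.4, "y": -31.4, "z": -0.5, "spin": 0, "hand": 10},
  {"x": -35.3, "y": -42.1, "z": -0.5, "spin": 0, "hand": 10},
])

```text
clock: 16.0
ee_pos: [514.3, -126.6, 129.3]
orientation: [[0.754, 0.656, 0.002], [0.656, -0.754, -0.002], [-0.0, 0.003, -1.0]]
force: [-0.3, -8.8, 7.5]
finger_gap: 0.224
gripper_force: 30.5
```

Call:
carry_out([
  {"x": -2, "y": -11.2, "z": 0, "spin": 0, "hand": 10},
  {"x": -2, "y": -22.5, "z": 0, "spin": 0, "hand": 10},
  {"x": 0, "y": -33.6, "z": 0, "spin": 0, "hand": 10},
  {"x": 3.9, "y": -44.3, "z": 0, "spin": 0, "hand": 10},
  {"x": 9.5, "y": -54.1, "z": 0, "spin": 0, "hand": 10},
])

```text
clock: 16.5
ee_pos: [483.8, -77.9, 128.9]
orientation: [[0.754, 0.657, -0.003], [0.657, -0.754, -0.001], [-0.003, -0.001, -1.0]]
force: [-6.5, -3.1, 11.4]
finger_gap: 0.226
gripper_force: 31.2
```

Call:
carry_out([
  {"x": 7.3, "y": -8.7, "z": 0, "spin": 0, "hand": 10},
  {"x": 16, "y": -16, "z": 0, "spin": 0, "hand": 10},
  {"x": 25.8, "y": -21.6, "z": 0, "spin": 0, "hand": 10},
  {"x": 36.4, "y": -25.5, "z": 0.2, "spin": 0, "hand": 10},
  {"x": 47.6, "y": -27.5, "z": 0.4, "spin": 0, "hand": 10},
])

```text
clock: 17.0
ee_pos: [503.2, -24.3, 128.6]
orientation: [[0.752, 0.659, -0.0], [0.659, -0.752, 0.0], [-0.0, -0.0, -1.0]]
force: [-0.3, -4.2, 5.5]
finger_gap: 0.22
gripper_force: 31.1
```

Run:
```python
from h import *
st((549,-71))
```

```text
17.0 th -93.3 r 65.42 z 128.6 Frad -2.8 Ftan -3.1 Fz -5.5 [ 19.  25. -30. 113.  16.  47. -68.]
```

Call:
carry_out([
  {"x": 11.3, "y": 0, "z": 0, "spin": 0, "hand": 10},
  {"x": 22.5, "y": 2, "z": 0.2, "spin": 0, "hand": 10},
  {"x": 33.1, "y": 5.8, "z": 0.3, "spin": 0, "hand": 10},
  {"x": 42.9, "y": 11.5, "z": 0.4, "spin": 0, "hand": 10},
  {"x": 51.6, "y": 18.8, "z": 0.5, "spin": 0, "hand": 10},
])

```text
clock: 17.5
ee_pos: [554.3, -5.5, 127.7]
orientation: [[0.753, 0.658, -0.001], [0.658, -0.753, -0.001], [-0.001, -0.0, -1.0]]
force: [-3.6, -4.9, 5.7]
finger_gap: 0.223
gripper_force: 30.7
```

Call:
carry_out([
  {"x": 7.3, "y": 8.7, "z": 0, "spin": 0, "hand": 10},
  {"x": 12.9, "y": 18.5, "z": 0, "spin": 0, "hand": 10},
  {"x": 16.8, "y": 29.1, "z": 0, "spin": 0, "hand": 10},
  {"x": 18.8, "y": 40.3, "z": 0, "spin": 0, "hand": 10},
  {"x": 18.8, "y": 51.6, "z": 0, "spin": 0, "hand": 10},
])

```text
clock: 18.0
ee_pos: [601.6, -31.3, 127.3]
orientation: [[0.752, 0.659, -0.003], [0.659, -0.752, 0.001], [-0.002, -0.003, -1.0]]
force: [-6.0, -0.7, 6.2]
finger_gap: 0.229
gripper_force: 30.3
```

Run:
```python
from h import *
st((549,-71))
im=manip.snapshot('scene');cv2.imwrite('pics/sc8.png',im);cv2.imwrite('pics/tp8.png',manip.snapshot('top'))
S=cam('scene')
a=cv2.imread('pics/scene0.png')
# platform left-edge ~ world (549+82,-291)
pts=[[631,-291,z] for z in (105,117,129,136)];print(proj(pts,S).round(1).tolist())
k=lambda i:cv2.resize(i[105:165,180:235],(400,436),interpolation=cv2.INTER_CUBIC)
cv2.imwrite('pics/gap.png',np.hstack([k(a),k(im)]))
```

```text
18.0 th 4.2 r 65.95 z 127.3 Frad -5.2 Ftan -3.0 Fz -6.2 [ 17.  32. -28.  99.  18.  53. -67.]
[[182.5, 150.4], [181.9, 146.7], [181.2, 142.8], [180.8, 140.6]]
```

View pics/gap.png

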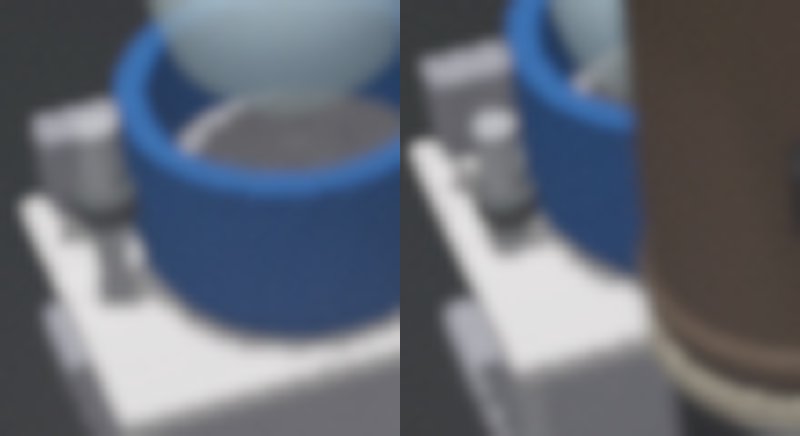

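The picture shows the platform has risen by about 53 crop pixels (24 mm): the rod foot went from (125,298) to (515,245). A clear gap to the stop collar at (500,220) remains. I estimate the rest from the platform's two left corners.

Run:
```python
from h import *
from scipy.optimize import least_squares
S=cam('scene');k=55/400
c=lambda x,y:(180+x*k,105+y*60/436)
obs0=np.array([c(20,198),c(122,425)]);obs1=np.array([c(12,146),c(115,370)])
def pr(p,z):
    a=p[0];R=np.array([[np.cos(a),-np.sin(a)],[np.sin(a),np.cos(a)]])
    return proj([[*(R@np.array(q)+[549.3,-70.8]+p[2:4]),z] for q in [(82.5,-280),(82.5,-160)]],S)
f=lambda p:np.r_[(pr(p,p[1])-obs0).ravel(),(pr(p,p[1]+23.8)-obs1).ravel(),p[2:4]/2*.5]
r=least_squares(f,[0,105,0,0]);print(np.degrees(r.x[0]),r.x,f(r.x).round(1),'remaining deg',(136-r.x[1]-23.8)*30)
for a in (5,15,25,35,45,55,65):print(a,[(float(x),float(y)) for x,y in rel(a,[a+2,a+4,a+6,a+8,a+10])])
```

```text
-5.552729844603941 [-9.69134183e-02  1.01026585e+02  5.39482012e-01  2.76263119e-01] [ 0.1  0.5  0.1 -0.4 -0.   0.2 -0.1 -0.3  0.1  0.1] remaining deg 335.20246366942746
5 [(-0.2, 2.3), (-0.6, 4.5), (-0.9, 6.7), (-1.4, 9.0), (-2.0, 11.2)]
15 [(-0.6, 2.2), (-1.3, 4.3), (-2.1, 6.5), (-3.0, 8.6), (-3.9, 10.6)]
25 [(-1.0, 2.0), (-2.1, 4.0), (-3.2, 6.0), (-4.4, 7.9), (-5.7, 9.8)]
35 [(-1.3, 1.8), (-2.7, 3.6), (-4.2, 5.4), (-5.7, 7.0), (-7.3, 8.7)]
45 [(-1.6, 1.6), (-3.3, 3.1), (-5.1, 4.6), (-6.8, 5.9), (-8.7, 7.3)]
55 [(-1.9, 1.3), (-3.8, 2.5), (-5.8, 3.6), (-7.8, 4.7), (-9.8, 5.7)]
65 [(-2.1, 0.9), (-4.2, 1.8), (-6.3, 2.5), (-8.5, 3.2), (-10.6, 3.9)]
```

Call:
carry_out([
  {"x": -2, "y": 11.2, "z": 0, "spin": 0, "hand": 10},
  {"x": -5.8, "y": 21.8, "z": 0, "spin": 0, "hand": 10},
  {"x": -11.5, "y": 31.6, "z": 0, "spin": 0, "hand": 10},
  {"x": -18.8, "y": 40.3, "z": 0, "spin": 0, "hand": 10},
  {"x": -27.5, "y": 47.6, "z": 0, "spin": 0, "hand": 10},
])

```text
clock: 18.6
ee_pos: [613.6, -84.0, 127.9]
orientation: [[0.752, 0.659, 0.0], [0.659, -0.752, 0.003], [0.002, -0.002, -1.0]]
force: [-1.0, 3.7, 5.2]
finger_gap: 0.228
gripper_force: 30.7
```

Call:
carry_out([
  {"x": -9.8, "y": 5.7, "z": 0, "spin": 0, "hand": 10},
  {"x": -20.5, "y": 9.5, "z": 0, "spin": 0, "hand": 10},
  {"x": -31.6, "y": 11.5, "z": -0.2, "spin": 0, "hand": 10},
  {"x": -42.9, "y": 11.5, "z": -0.4, "spin": 0, "hand": 10},
  {"x": -54.1, "y": 9.5, "z": -0.5, "spin": 0, "hand": 10},
])

```text
clock: 19.1
ee_pos: [580.4, -128.5, 129.1]
orientation: [[0.753, 0.658, 0.004], [0.658, -0.753, 0.001], [0.004, 0.002, -1.0]]
force: [3.0, -0.3, 5.2]
finger_gap: 0.225
gripper_force: 30.3
```

Call:
carry_out([
  {"x": -10.6, "y": -3.9, "z": 0, "spin": 0, "hand": 10},
  {"x": -20.5, "y": -9.5, "z": 0, "spin": 0, "hand": 10},
  {"x": -29.1, "y": -16.8, "z": -0.2, "spin": 0, "hand": 10},
  {"x": -36.4, "y": -25.5, "z": -0.4, "spin": 0, "hand": 10},
  {"x": -42.1, "y": -35.3, "z": -0.5, "spin": 0, "hand": 10},
])

```text
clock: 19.6
ee_pos: [523.7, -131.6, 129.3]
orientation: [[0.754, 0.657, 0.002], [0.657, -0.754, -0.002], [0.0, 0.002, -1.0]]
force: [0.6, -5.3, 5.5]
finger_gap: 0.225
gripper_force: 30.3
```

Run:
```python
from h import *
st((549,-71))
im=manip.snapshot('scene');cv2.imwrite('pics/sc9.png',im)
a=cv2.imread('pics/scene0.png');b=cv2.imread('pics/sc8.png')
# track platform left corner patch (start image) in later ones
t=a[126:150,180:190]
for n,i in(('sc7',cv2.imread('pics/sc7.png')),('sc8',b),('sc9',im)):
    up=lambda q:cv2.resize(q,None,fx=8,fy=8,interpolation=cv2.INTER_CUBIC)
    r=cv2.matchTemplate(up(i[105:155,174:196]),up(t),cv2.TM_CCOEFF_NORMED);_,v,_,l=cv2.minMaxLoc(r);print(n,v,l[0]/8+174-180,l[1]/8+105-126)
```

```text
19.6 th 153.7 r 65.63 z 129.3 Frad 4.7 Ftan -2.6 Fz -5.5 [ 29.  27. -28. 108.  17.  49. -57.]
sc7 0.9926363825798035 -0.125 -1.25
sc8 0.9579541683197021 -1.375 -8.0
sc9 0.960664689540863 -1.5 -9.5
```

Run:
```python
import cv2
for n in('scene0','sc8','sc9'):
    g=cv2.cvtColor(cv2.imread(f'pics/{n}.png'),cv2.COLOR_BGR2GRAY);print(n,'cols 184-199')
    for r in range(120,149):print(r,' '.join(f'{v:3d}' for v in g[r,184:201]))
```

```text
scene0 cols 184-199
120  79  98 110 118 131 146 157 166 173 177 175 157 129 108 105  99  85
121 100 133 148 153 159 168 177 185 189 190 184 164 128 106 104 102  93
122 108 145 162 166 168 172 179 187 189 187 177 152 116  98 102 104 100
123 104 141 159 162 160 160 164 171 174 167 153 128  99  88  95 103 104
124  91 122 140 141 136 133 136 143 145 139 127 109  89  80  87  97 104
125  79 101 116 116 112 111 115 123 126 123 116 105  88  76  76  87  97
126  72  90 103 104 103 104 109 118 123 121 115 106  92  76  70  75  85
127  70  86  99 102 102 103 109 119 123 122 117 108  95  79  68  67  73
128  69  83  96 101 102 104 108 118 123 123 118 109  96  82  70  67  67
129  67  80  95 101 102 104 109 117 122 123 119 109  97  87  76  68  67
130  72  83  95 100 102 103 108 115 121 123 119 110 101  94  81  71  67
131 101 111 108 104 100  99 105 112 118 119 118 111 104  94  81  70  68
132 156 163 147 121 103  95  97 104 110 111 110 105  97  86  74  68  67
133 193 201 184 149 116  97  90  91  97  98  95  91  82  73  67  65  67
134 201 215 206 178 142 114  95  84  81  81  79  75  72  67  66  66  66

[... 4517 characters left out ...]
 174 211 224 224 220 217 217 217 217 219 224 225 225
140  63  64  67  94 149 197 220 226 226 226 226 225 225 225 226 226 226
141  64  63  64  77 122 176 210 223 226 226 226 226 226 226 226 226 226
142  63  63  64  68  97 151 196 218 224 225 225 225 225 225 226 226 226
143  63  64  63  65  80 125 177 210 222 225 225 225 225 226 226 226 226
144  63  63  63  66  74 103 156 198 219 224 225 225 225 225 225 225 225
145  64  66  72  81  91 107 143 185 212 223 225 225 225 225 225 225 225
146  65  74  92 113 130 138 151 177 205 220 224 225 225 224 225 225 225
147  67  85 116 144 160 164 166 175 196 215 223 225 225 225 225 225 225
148  68  89 127 157 170 174 173 174 187 207 220 225 225 225 225 224 225
```

Call:
carry_out([
  {"x": -3.9, "y": -10.6, "z": 0, "spin": 0, "hand": 10},
  {"x": -5.8, "y": -21.8, "z": 0, "spin": 0, "hand": 10},
  {"x": -5.8, "y": -33.1, "z": 0, "spin": 0, "hand": 10},
  {"x": -3.9, "y": -44.3, "z": 0, "spin": 0, "hand": 10},
  {"x": 0, "y": -54.9, "z": 0, "spin": 0, "hand": 10},
])

```text
clock: 20.15
ee_pos: [486.0, -89.6, 129.0]
orientation: [[0.754, 0.657, -0.002], [0.657, -0.754, -0.002], [-0.002, 0.0, -1.0]]
force: [-2.4, -3.6, 8.7]
finger_gap: 0.226
gripper_force: 30.8
```

Call:
carry_out([
  {"x": 2.9, "y": -4.9, "z": 0, "spin": 0, "hand": 10},
  {"x": 5.7, "y": -9.8, "z": 0, "spin": 0, "hand": 10},
  {"x": 9.2, "y": -14.2, "z": 0, "spin": 0, "hand": 10},
  {"x": 13, "y": -18.5, "z": 0, "spin": 0, "hand": 10},
  {"x": 17.1, "y": -22.3, "z": 0, "spin": 0, "hand": 10},
])

```text
clock: 20.65
ee_pos: [484.4, -60.6, 128.9]
orientation: [[0.753, 0.658, -0.002], [0.658, -0.753, -0.001], [-0.002, -0.001, -1.0]]
force: [-3.3, -2.3, 8.1]
finger_gap: 0.221
gripper_force: 31.1
```

Run:
```python
from h import *
st((549,-71))
im=manip.snapshot('scene');cv2.imwrite('pics/sc10.png',im)
g=cv2.cvtColor(im,cv2.COLOR_BGR2GRAY)
for r in range(131,142):print(r,' '.join(f'{v:3d}' for v in g[r,184:201]))
a=cv2.imread('pics/scene0.png');t=a[140:158,180:200];up=lambda q:cv2.resize(q,None,fx=8,fy=8,interpolation=cv2.INTER_CUBIC)
for n in ('scene0','sc8','sc9','sc10'):
    g=cv2.cvtColor(cv2.imread(f'pics/{n}.png'),cv2.COLOR_BGR2GRAY)
    # left platform edge: row where col 186..190 falls through 140, below the collar
    o=[]
    for c in range(186,193):
        p=g[135:165,c].astype(float);k=np.where((p[:-1]>=140)&(p[1:]<140))[0]
        o.append(round(135+k[0]+(p[k[0]]-140)/(p[k[0]]-p[k[0]+1]),2) if len(k) else None)
    print(n,o)
for a in range(230,335,10):print(a,[(float(x),float(y)) for x,y in rel(a,[a+2,a+4,a+6,a+8,a+10])])
```

```text
20.65 th -129.7 r 65.43 z 128.9 Frad 2.9 Ftan -2.8 Fz -8.1 [ 24.  23. -30. 115.  16.  46. -64.]
131 145 192 216 223 216 189 148 120 119 120 118 112 104  96  86  80  74
132 118 172 209 222 217 189 143 113 111 112 110 105  98  90  90  95  85
133  94 149 197 219 220 198 150 106  98  99  97  91  83  82  95 110 102
134  77 122 178 212 221 207 166 111  86  83  81  78  77  85 108 129 129
135  68  96 152 198 217 213 186 136  96  85  83  83  90 108 135 160 164
136  65  78 124 178 210 218 204 169 137 126 122 121 132 148 170 191 193
137  64  70  99 156 201 219 217 199 186 181 175 171 180 190 201 213 211
138  63  65  83 132 185 215 223 220 217 214 210 206 211 216 219 223 221
139  64  64  72 106 162 205 222 226 226 225 223 221 223 224 225 226 225
140  64  63  66  86 136 187 216 225 226 226 226 225 225 225 225 225 225
141  63  64  64  74 110 165 204 221 225 226 225 226 225 225 226 225 226
scene0 [np.float64(141.72), np.float64(144.25), np.float64(152.77), np.float64(154.5), np.float64(154.95), np.float64(154.92), np.float64(155.76)]
sc8 [np.float64(137.14), np.float64(139.21), np.float64(141.37), 
[... 411 characters left out ...]
), (7.3, -5.3), (9.3, -6.5)]
240 [(2.0, -1.1), (4.0, -2.1), (6.1, -3.1), (8.2, -4.0), (10.3, -4.8)]
250 [(2.1, -0.7), (4.3, -1.4), (6.5, -2.0), (8.7, -2.5), (10.9, -2.9)]
260 [(2.2, -0.4), (4.5, -0.6), (6.8, -0.8), (9.0, -0.9), (11.3, -1.0)]
270 [(2.3, 0.0), (4.5, 0.2), (6.8, 0.4), (9.0, 0.6), (11.3, 1.0)]
280 [(2.2, 0.4), (4.4, 0.9), (6.6, 1.5), (8.8, 2.2), (10.9, 2.9)]
290 [(2.1, 0.8), (4.2, 1.7), (6.3, 2.7), (8.3, 3.7), (10.3, 4.8)]
300 [(1.9, 1.2), (3.8, 2.4), (5.7, 3.7), (7.5, 5.1), (9.3, 6.5)]
310 [(1.7, 1.5), (3.4, 3.0), (5.0, 4.6), (6.5, 6.3), (8.0, 8.0)]
320 [(1.4, 1.8), (2.8, 3.6), (4.1, 5.4), (5.3, 7.3), (6.5, 9.3)]
330 [(1.1, 2.0), (2.1, 4.0), (3.1, 6.1), (4.0, 8.2), (4.8, 10.3)]
```

Call:
carry_out([
  {"x": 3.6, "y": -2.8, "z": 0, "spin": 0, "hand": 10},
  {"x": 7.3, "y": -5.3, "z": 0, "spin": 0, "hand": 10},
  {"x": 11.3, "y": -7.6, "z": 0, "spin": 0, "hand": 10},
  {"x": 15.3, "y": -9.6, "z": 0, "spin": 0, "hand": 10},
  {"x": 19.6, "y": -11.3, "z": 0, "spin": 0, "hand": 10},
])

```text
clock: 21.2
ee_pos: [492.0, -39.0, 128.8]
orientation: [[0.753, 0.658, -0.002], [0.658, -0.753, -0.0], [-0.001, -0.001, -1.0]]
force: [-3.2, -1.3, 6.4]
finger_gap: 0.222
gripper_force: 31.0
```

Call:
carry_out([
  {"x": 4.3, "y": -1.4, "z": 0, "spin": 0, "hand": 10},
  {"x": 8.7, "y": -2.5, "z": 0, "spin": 0, "hand": 10},
  {"x": 13.2, "y": -3.3, "z": 0.1, "spin": 0, "hand": 10},
  {"x": 17.7, "y": -3.8, "z": 0.2, "spin": 0, "hand": 10},
  {"x": 22.2, "y": -3.9, "z": 0.3, "spin": 0, "hand": 10},
])

```text
clock: 21.7
ee_pos: [506.4, -21.5, 128.6]
orientation: [[0.753, 0.658, -0.001], [0.658, -0.753, -0.001], [-0.001, -0.0, -1.0]]
force: [-2.8, -2.2, 6.9]
finger_gap: 0.224
gripper_force: 31.1
```

Run:
```python
from h import *
st((549,-71))
im=manip.snapshot('scene');cv2.imwrite('pics/sc11.png',im)
for n in ('sc9','sc10','sc11'):
    g=cv2.cvtColor(cv2.imread(f'pics/{n}.png'),cv2.COLOR_BGR2GRAY);o=[]
    for c in range(192,198):
        p=g[133:142,c].astype(float);k=np.where((p[:-1]<150)&(p[1:]>=150))[0][0];o.append(round(133+k+(150-p[k])/(p[k+1]-p[k]),2))
    print(n,[float(v) for v in o], g[134:137,192:198].tolist())
```

```text
21.7 th -89.5 r 65.29 z 128.6 Frad 0.2 Ftan -3.6 Fz -6.9 [ 19.  25. -30. 112.  17.  47. -69.]
sc9 [136.75, 137.16, 137.23, 137.17, 136.98, 136.5] [[85, 81, 79, 76, 75, 81], [92, 78, 74, 76, 83, 101], [120, 100, 96, 99, 111, 131]]
sc10 [136.27, 136.44, 136.53, 136.58, 136.38, 136.05] [[86, 83, 81, 78, 77, 85], [96, 85, 83, 83, 90, 108], [137, 126, 122, 121, 132, 148]]
sc11 [136.04, 136.37, 136.42, 136.33, 135.96, 135.45] [[88, 83, 81, 79, 77, 90], [102, 87, 84, 87, 102, 128], [148, 130, 127, 133, 152, 177]]
```

Call:
carry_out([
  {"x": -0.4, "y": 0, "z": 0, "spin": 0, "hand": 10},
  {"x": -0.8, "y": 0, "z": 0, "spin": 0, "hand": 10},
  {"x": -0.8, "y": 0, "z": 0, "spin": 0, "hand": 10},
])

```text
clock: 22.05
ee_pos: [506.3, -21.6, 128.7]
orientation: [[0.752, 0.659, 0.0], [0.659, -0.752, 0.0], [0.0, -0.0, -1.0]]
force: [-0.3, 1.2, 5.4]
finger_gap: 0.225
gripper_force: 30.8
```

Run:
```python
from h import *
st((549,-71))
```

```text
22.05 th -89.6 r 65.24 z 128.7 Frad 1.2 Ftan 0.5 Fz -5.4 [ 19.  25. -30. 112.  17.  47. -69.]
```

Call:
carry_out([
  {"x": 5.3, "y": 0.2, "z": 0, "spin": 0, "hand": 10},
  {"x": 9.8, "y": 0.6, "z": 0, "spin": 0, "hand": 10},
  {"x": 14.3, "y": 1.4, "z": 0.1, "spin": 0, "hand": 10},
  {"x": 18.7, "y": 2.5, "z": 0.2, "spin": 0, "hand": 10},
  {"x": 23, "y": 3.9, "z": 0.2, "spin": 0, "hand": 10},
])

```text
clock: 22.55
ee_pos: [525.6, -9.9, 128.3]
orientation: [[0.753, 0.658, -0.001], [0.658, -0.753, -0.001], [-0.001, -0.001, -1.0]]
force: [-1.8, -2.2, 5.7]
finger_gap: 0.224
gripper_force: 30.9
```

Run:
```python
from h import *
st((549,-71))
im=manip.snapshot('scene');cv2.imwrite('pics/sc12.png',im)
for n in ('sc8','sc9','sc10','sc11','sc12'):
    g=cv2.cvtColor(cv2.imread(f'pics/{n}.png'),cv2.COLOR_BGR2GRAY);o=[]
    for c in range(184,188):
        p=g[128:145,c].astype(float);k=np.where((p[:-1]>=140)&(p[1:]<140))[0][0];o.append(round(128+k+(p[k]-140)/(p[k]-p[k+1]),2))
    print(n,[float(v) for v in o],g[133:137,192:199].tolist())
```

```text
22.55 th -69.7 r 65.37 z 128.3 Frad -1.4 Ftan -2.5 Fz -5.7 [ 18.  26. -30. 110.  17.  48. -70.]
sc8 [132.77, 134.81, 137.14, 139.21] [[98, 98, 95, 89, 81, 74, 72], [87, 81, 79, 75, 72, 76, 88], [98, 77, 72, 73, 77, 93, 113], [123, 92, 86, 87, 95, 112, 129]]
sc9 [131.73, 133.84, 136.07, 138.19] [[97, 98, 95, 91, 83, 78, 84], [85, 81, 79, 76, 75, 81, 101], [92, 78, 74, 76, 83, 101, 124], [120, 100, 96, 99, 111, 131, 153]]
sc10 [131.19, 133.33, 135.43, 137.67] [[98, 99, 97, 91, 83, 82, 95], [86, 83, 81, 78, 77, 85, 108], [96, 85, 83, 83, 90, 108, 135], [137, 126, 122, 121, 132, 148, 170]]
sc11 [130.84, 133.15, 135.25, 137.32] [[98, 98, 96, 91, 84, 82, 98], [88, 83, 81, 79, 77, 90, 118], [102, 87, 84, 87, 102, 128, 158], [148, 130, 127, 133, 152, 177, 197]]
sc12 [130.77, 132.88, 135.11, 137.22] [[98, 99, 95, 91, 84, 84, 105], [88, 83, 81, 78, 79, 97, 135], [103, 87, 84, 87, 103, 133, 171], [149, 130, 127, 132, 152, 178, 200]]
```

Call:
carry_out([
  {"x": 2.6, "y": 1, "z": 0, "spin": 0, "hand": 10},
  {"x": 5.3, "y": 2.2, "z": 0, "spin": 0, "hand": 10},
  {"x": 7.8, "y": 3.5, "z": 0, "spin": 0, "hand": 10},
  {"x": 10.3, "y": 4.8, "z": 0, "spin": 0, "hand": 10},
  {"x": 12.2, "y": 6, "z": 0, "spin": 0, "hand": 10},
])

```text
clock: 23.1
ee_pos: [538.5, -6.5, 128.1]
orientation: [[0.753, 0.658, -0.002], [0.658, -0.753, -0.001], [-0.002, -0.001, -1.0]]
force: [-2.8, -1.5, 5.7]
finger_gap: 0.227
gripper_force: 30.7
```

Run:
```python
from h import *
st((549,-71))
t=302
while t<372:
    print(t,[(float(x),float(y)) for x,y in rel(t,[t+1.1,t+2.2])],end=' ');t+=2.2
```

```text
23.1 th -58.0 r 65.36 z 128.1 Frad -1.1 Ftan -3.0 Fz -5.7 [ 17.  27. -30. 108.  17.  49. -70.]
302 [(1.1, 0.7), (2.1, 1.4)] 304.2 [(1.0, 0.7), (2.0, 1.4)] 306.4 [(1.0, 0.8), (2.0, 1.5)] 308.59999999999997 [(1.0, 0.8), (1.9, 1.6)] 310.79999999999995 [(0.9, 0.8), (1.9, 1.7)] 312.99999999999994 [(0.9, 0.9), (1.8, 1.7)] 315.19999999999993 [(0.9, 0.9), (1.7, 1.8)] 317.3999999999999 [(0.8, 0.9), (1.7, 1.9)] 319.5999999999999 [(0.8, 1.0), (1.6, 1.9)] 321.7999999999999 [(0.8, 1.0), (1.5, 2.0)] 323.9999999999999 [(0.7, 1.0), (1.4, 2.0)] 326.1999999999999 [(0.7, 1.0), (1.3, 2.1)] 328.39999999999986 [(0.6, 1.1), (1.3, 2.2)] 330.59999999999985 [(0.6, 1.1), (1.2, 2.2)] 332.79999999999984 [(0.6, 1.1), (1.1, 2.2)] 334.99999999999983 [(0.5, 1.1), (1.0, 2.3)] 337.1999999999998 [(0.5, 1.2), (0.9, 2.3)] 339.3999999999998 [(0.4, 1.2), (0.8, 2.4)] 341.5999999999998 [(0.4, 1.2), (0.7, 2.4)] 343.7999999999998 [(0.3, 1.2), (0.7, 2.4)] 345.9999999999998 [(0.3, 1.2), (0.6, 2.4)] 348.19999999999976 [(0.2, 1.2), (0.5, 2.5)] 350.39999999999975 [(0.2, 1.2), (0.4, 2.5)] 352.59999999999974 [(0.1, 1.2), (0.3, 2.5)] 354.7999999999997 [(0.1, 1.2), (0.2, 2.5)] 356.9999999999997 [(0.1, 1.2), (0.1, 2.5)] 359.1999999999997 [(0.0, 1.2), (-0.0, 2.5)] 361.3999999999997 [(-0.0, 1.2), (-0.1, 2.5)] 363.5999999999997 [(-0.1, 1.2), (-0.2, 2.5)] 365.79999999999967 [(-0.1, 1.2), (-0.3, 2.5)] 367.99999999999966 [(-0.2, 1.2), (-0.4, 2.5)] 370.19999999999965 [(-0.2, 1.2), (-0.5, 2.4)]
```

Call:
carry_out([
  {"x": 1.2, "y": 0.8, "z": 0, "spin": 0, "hand": 10},
  {"x": 2.4, "y": 1.55, "z": 0, "spin": 0, "hand": 10},
  {"x": 2.4, "y": 1.55, "z": 0, "spin": 0, "hand": 10},
])

```text
clock: 23.4
ee_pos: [541.4, -6.1, 128.1]
orientation: [[0.753, 0.658, -0.002], [0.658, -0.753, -0.001], [-0.002, -0.001, -1.0]]
force: [-2.8, -1.2, 5.7]
finger_gap: 0.226
gripper_force: 30.7
```

Call:
carry_out([
  {"x": 1.2, "y": 0.8, "z": 0, "spin": 0, "hand": 10},
  {"x": 2.3, "y": 1.65, "z": 0, "spin": 0, "hand": 10},
  {"x": 2.3, "y": 1.65, "z": 0, "spin": 0, "hand": 10},
])

```text
clock: 23.7
ee_pos: [544.2, -5.7, 128.1]
orientation: [[0.753, 0.658, -0.002], [0.658, -0.753, -0.0], [-0.002, -0.001, -1.0]]
force: [-2.2, -0.5, 6.2]
finger_gap: 0.228
gripper_force: 30.6
```

Call:
carry_out([
  {"x": 1.1, "y": 0.9, "z": 0, "spin": 0, "hand": 10},
  {"x": 2.2, "y": 1.75, "z": 0, "spin": 0, "hand": 10},
  {"x": 2.2, "y": 1.75, "z": 0, "spin": 0, "hand": 10},
])

```text
clock: 24.0
ee_pos: [547.0, -5.7, 128.1]
orientation: [[0.753, 0.658, -0.002], [0.658, -0.753, -0.0], [-0.002, -0.001, -1.0]]
force: [-2.0, -1.7, 6.4]
finger_gap: 0.223
gripper_force: 30.6
```

Call:
carry_out([
  {"x": 1.1, "y": 0.9, "z": 0, "spin": 0, "hand": 10},
  {"x": 2.15, "y": 1.85, "z": 0, "spin": 0, "hand": 10},
  {"x": 2.15, "y": 1.85, "z": 0, "spin": 0, "hand": 10},
])

```text
clock: 24.3
ee_pos: [549.8, -5.6, 128.1]
orientation: [[0.753, 0.658, -0.002], [0.658, -0.753, -0.0], [-0.002, -0.001, -1.0]]
force: [-2.4, -1.0, 5.0]
finger_gap: 0.219
gripper_force: 30.6
```

Call:
carry_out([
  {"x": 1, "y": 1, "z": 0, "spin": 0, "hand": 10},
  {"x": 2.05, "y": 1.95, "z": 0, "spin": 0, "hand": 10},
  {"x": 2.05, "y": 1.95, "z": 0, "spin": 0, "hand": 10},
])

```text
clock: 24.6
ee_pos: [552.5, -5.7, 128.1]
orientation: [[0.753, 0.658, -0.002], [0.658, -0.753, -0.0], [-0.002, -0.001, -1.0]]
force: [-2.4, -1.4, 4.0]
finger_gap: 0.225
gripper_force: 30.5
```

Call:
carry_out([
  {"x": 1, "y": 1, "z": 0, "spin": 0, "hand": 10},
  {"x": 2, "y": 2.05, "z": 0, "spin": 0, "hand": 10},
  {"x": 2, "y": 2.05, "z": 0, "spin": 0, "hand": 10},
])

```text
clock: 24.9
ee_pos: [555.4, -5.9, 128.0]
orientation: [[0.753, 0.658, -0.002], [0.658, -0.753, -0.0], [-0.002, -0.001, -1.0]]
force: [-2.3, -1.6, 6.2]
finger_gap: 0.223
gripper_force: 30.5
```

Call:
carry_out([
  {"x": 1, "y": 1.1, "z": 0, "spin": 0, "hand": 10},
  {"x": 1.9, "y": 2.1, "z": 0, "spin": 0, "hand": 10},
  {"x": 1.9, "y": 2.1, "z": 0, "spin": 0, "hand": 10},
])

```text
clock: 25.2
ee_pos: [558.1, -6.2, 128.0]
orientation: [[0.753, 0.658, -0.002], [0.658, -0.753, -0.0], [-0.002, -0.001, -1.0]]
force: [-3.0, -0.4, 5.1]
finger_gap: 0.224
gripper_force: 30.5
```

Call:
carry_out([
  {"x": 0.9, "y": 1.1, "z": 0, "spin": 0, "hand": 10},
  {"x": 1.8, "y": 2.2, "z": 0, "spin": 0, "hand": 10},
  {"x": 1.8, "y": 2.2, "z": 0, "spin": 0, "hand": 10},
])

```text
clock: 25.5
ee_pos: [560.9, -6.7, 128.0]
orientation: [[0.753, 0.658, -0.002], [0.658, -0.753, -0.0], [-0.002, -0.001, -1.0]]
force: [-2.7, -0.9, 6.4]
finger_gap: 0.223
gripper_force: 30.4
```

Call:
carry_out([
  {"x": 0.9, "y": 1.1, "z": 0, "spin": 0, "hand": 10},
  {"x": 1.7, "y": 2.25, "z": 0, "spin": 0, "hand": 10},
  {"x": 1.7, "y": 2.25, "z": 0, "spin": 0, "hand": 10},
])

```text
clock: 25.8
ee_pos: [563.6, -7.2, 128.0]
orientation: [[0.753, 0.658, -0.002], [0.658, -0.753, -0.0], [-0.002, -0.001, -1.0]]
force: [-1.0, -0.1, 5.2]
finger_gap: 0.228
gripper_force: 30.4
```

Call:
carry_out([
  {"x": 0.8, "y": 1.2, "z": 0, "spin": 0, "hand": 10},
  {"x": 1.6, "y": 2.35, "z": 0, "spin": 0, "hand": 10},
  {"x": 1.6, "y": 2.35, "z": 0, "spin": 0, "hand": 10},
])

```text
clock: 26.1
ee_pos: [566.4, -7.9, 128.0]
orientation: [[0.753, 0.658, -0.003], [0.658, -0.753, -0.0], [-0.002, -0.001, -1.0]]
force: [-1.4, -1.0, 5.5]
finger_gap: 0.224
gripper_force: 30.4
```

Run:
```python
from h import *
st((549,-71))
im=manip.snapshot('scene');cv2.imwrite('pics/sc13.png',im)
for n in ('sc12','sc13'):
    g=cv2.cvtColor(cv2.imread(f'pics/{n}.png'),cv2.COLOR_BGR2GRAY);o=[]
    for c in range(184,188):
        p=g[128:145,c].astype(float);k=np.where((p[:-1]>=140)&(p[1:]<140))[0][0];o.append(round(128+k+(p[k]-140)/(p[k]-p[k+1]),2))
    print(n,[float(v) for v in o])
```

```text
26.1 th -33.4 r 65.44 z 128.0 Frad -1.4 Ftan -1.1 Fz -5.5 [ 16.  30. -29. 104.  18.  51. -70.]
sc12 [130.77, 132.88, 135.11, 137.22]
sc13 [130.58, 132.77, 134.81, 136.88]
```

Call:
carry_out([
  {"x": 0.8, "y": 1.2, "z": 0, "spin": 0, "hand": 10},
  {"x": 1.5, "y": 2.4, "z": 0, "spin": 0, "hand": 10},
  {"x": 1.5, "y": 2.4, "z": 0, "spin": 0, "hand": 10},
])

```text
clock: 26.45
ee_pos: [568.4, -8.4, 127.8]
orientation: [[0.752, 0.659, -0.004], [0.659, -0.752, -0.0], [-0.003, -0.002, -1.0]]
force: [-6.4, 0.6, 5.4]
finger_gap: 0.226
gripper_force: 30.3
```

Call:
carry_out([
  {"x": 0.5, "y": 0.85, "z": 0, "spin": 0, "hand": 10},
  {"x": 0.5, "y": 0.85, "z": 0, "spin": 0, "hand": 10},
])

```text
clock: 26.65
ee_pos: [569.0, -8.5, 127.8]
orientation: [[0.752, 0.659, -0.004], [0.659, -0.752, 0.0], [-0.003, -0.003, -1.0]]
force: [-8.8, 0.9, 5.4]
finger_gap: 0.226
gripper_force: 30.4
```

```bash
python3 -c "
from h import *
st((549,-71))"
```

```text
26.65 th -31.0 r 65.59 z 127.8 Frad -1.9 Ftan -8.7 Fz -5.3 [ 16.  30. -29. 104.  18.  51. -70.]
```

Call:
carry_out([
  {"x": 0.5, "y": 0.85, "z": 0, "spin": 0, "hand": 10},
  {"x": 0.5, "y": 0.85, "z": 0, "spin": 0, "hand": 10},
])

```text
clock: 26.85
ee_pos: [569.6, -8.7, 127.7]
orientation: [[0.752, 0.659, -0.005], [0.659, -0.752, 0.0], [-0.004, -0.003, -1.0]]
force: [-8.5, 1.0, 6.6]
finger_gap: 0.223
gripper_force: 30.4
```

```bash
python3 -c "
from h import *
st((549,-71))
manip.snapshot('scene')
st((549,-71))
cv2.imwrite('pics/sc14.png',manip.snapshot('scene'))
for n in ('sc13','sc14'):
    g=cv2.cvtColor(cv2.imread(f'pics/{n}.png'),cv2.COLOR_BGR2GRAY);o=[]
    for c in range(184,188):
        p=g[128:145,c].astype(float);k=np.where((p[:-1]>=140)&(p[1:]<140))[0][0];o.append(float(round(128+k+(p[k]-140)/(p[k]-p[k+1]),2)))
    print(n,o)
"
```

```text
26.85 th -30.5 r 65.63 z 127.7 Frad -1.8 Ftan -8.4 Fz -6.5 [ 16.  30. -29. 103.  18.  51. -70.]
26.9 th -30.5 r 65.63 z 127.7 Frad -2.1 Ftan -9.0 Fz -5.0 [ 16.  30. -29. 103.  18.  51. -70.]
sc13 [130.58, 132.77, 134.81, 136.88]
sc14 [130.58, 132.77, 134.81, 136.88]
```

Call:
carry_out([
  {"x": 0.5, "y": 0.85, "z": 0, "spin": 0, "hand": 10},
  {"x": 0.5, "y": 0.85, "z": 0, "spin": 0, "hand": 10},
  {"x": 0.5, "y": 0.85, "z": 0, "spin": 0, "hand": 10},
])

```text
clock: 27.25
ee_pos: [570.2, -8.8, 127.6]
orientation: [[0.752, 0.659, -0.006], [0.659, -0.752, 0.0], [-0.004, -0.004, -1.0]]
force: [-9.2, 1.8, 6.1]
finger_gap: 0.227
gripper_force: 30.4
```

```bash
python3 -c "
from h import *
st((549,-71))"
```

```text
27.25 th -30.0 r 65.69 z 127.6 Frad -1.2 Ftan -9.3 Fz -6.0 [ 16.  30. -29. 103.  18.  51. -70.]
```

The stop is felt: about 9 N at the handle against 3 N while winding, and the platform edge no longer moves in the picture. I unload, release and lift clear.

Call:
carry_out([
  {"x": -0.4, "y": -0.7, "z": -0.4, "spin": 0, "hand": 10},
  {"x": -0.8, "y": -1.4, "z": -0.8, "spin": 0, "hand": 10},
  {"x": -0.8, "y": -1.4, "z": -0.8, "spin": 0, "hand": 10},
  {"x": -0.8, "y": -1.4, "z": -0.8, "spin": 0, "hand": 10},
])

```text
clock: 27.65
ee_pos: [569.2, -8.8, 128.2]
orientation: [[0.752, 0.659, -0.005], [0.659, -0.752, -0.0], [-0.003, -0.003, -1.0]]
force: [-5.3, 0.1, 2.0]
finger_gap: 0.227
gripper_force: 29.9
```

Call:
carry_out([
  {"x": 0, "y": 0, "z": 0, "spin": 0, "hand": 25},
  {"x": 0, "y": 0, "z": 0, "spin": 0, "hand": 40},
  {"x": 0, "y": 0, "z": 0, "spin": 0, "hand": 45},
  {"x": 0, "y": 0, "z": 0, "spin": 0, "hand": 45},
])

```text
clock: 28.05
ee_pos: [571.7, -9.1, 129.4]
orientation: [[0.753, 0.658, 0.001], [0.658, -0.753, 0.0], [0.001, 0.0, -1.0]]
force: [-0.0, -0.5, -0.1]
finger_gap: 0.527
gripper_force: 0.0
```

Call:
carry_out([
  {"x": 0, "y": 0, "z": -15, "spin": 0, "hand": 45},
  {"x": 0, "y": 0, "z": -35, "spin": 0, "hand": 45},
  {"x": 0, "y": 0, "z": -60, "spin": 0, "hand": 45},
  {"x": 0, "y": 0, "z": -60, "spin": 0, "hand": 30},
  {"x": 0, "y": 0, "z": -60, "spin": 0, "hand": 15},
])

```text
clock: 28.55
ee_pos: [571.7, -9.2, 189.7]
orientation: [[0.753, 0.658, 0.001], [0.658, -0.753, -0.0], [0.001, 0.001, -1.0]]
force: [-0.2, -0.1, 0.2]
finger_gap: 0.198
gripper_force: 0.0
```

Run:
```python
from h import *
s=manip.sense();im=manip.snapshot('wrist');cv2.imwrite('pics/w15.png',im);R=s['orientation'];C=cam('wrist',s)
g=cv2.cvtColor(im,cv2.COLOR_BGR2GRAY)
print(s['clock'],s['ee_pos'],s['force'],s['joint_pos'].round())
P=np.array([549.3,-70.8,s['ee_pos'][2]]);print('to axis',(R.T@(P-s['ee_pos'])).round(1))
# expected pixel of handle top / block corners if seated, at crank yaw 41+30
for y in (71,):
    a=np.radians(y);M=np.array([[np.cos(a),-np.sin(a)],[np.sin(a),np.cos(a)]])
    q=[(65,0,157)]+[(sx*15,sy*10,135) for sx,sy in((1,1),(1,-1),(-1,-1),(-1,1))]
    W=[[*(M@np.array(p[:2])+[549.3,-70.8]),p[2]] for p in q];print(proj(W,C).round())
b=cv2.bilateralFilter(g,5,30,5)
m=cv2.HoughCircles(g,cv2.HOUGH_GRADIENT,1,30,param1=120,param2=25,minRadius=10,maxRadius=45);print(m)
```

```text
28.55 [571.72977348  -9.15019992 189.70026541] [-0.21805334 -0.11103759  0.23358174] [ 17.  26. -30. 100.  15.  58. -67.]
to axis [-57.5  31.6  -0. ]
[[277. 254.]
 [305. 313.]
 [336. 298.]
 [358. 335.]
 [328. 349.]]
[[[ 14.5 270.5  30.8]
  [316.5 289.5  22.1]]]
```

Call:
carry_out([
  {"x": -29, "y": 16, "z": 0, "spin": 0, "hand": 2},
  {"x": -57.5, "y": 31.6, "z": 0, "spin": 0, "hand": 2},
  {"x": -57.5, "y": 31.6, "z": 0, "spin": 0, "hand": 2},
  {"x": -57.5, "y": 31.6, "z": 15, "spin": 0, "hand": 2},
  {"x": -57.5, "y": 31.6, "z": 30, "spin": 0, "hand": 2},
])

```text
clock: 29.1
ee_pos: [548.7, -70.7, 158.4]
orientation: [[0.753, 0.658, -0.0], [0.658, -0.753, 0.0], [-0.0, -0.0, -1.0]]
force: [0.0, -0.8, -1.1]
finger_gap: 0.019
gripper_force: 0.0
```

Call:
carry_out([
  {"x": 0, "y": 0, "z": 3, "spin": 0, "hand": 2},
  {"x": 0, "y": 0, "z": 6, "spin": 0, "hand": 2},
  {"x": 0, "y": 0, "z": 9, "spin": 0, "hand": 2},
  {"x": 0, "y": 0, "z": 11, "spin": 0, "hand": 2},
  {"x": 0, "y": 0, "z": 11, "spin": 0, "hand": 2},
])

```text
clock: 29.6
ee_pos: [548.9, -70.6, 148.4]
orientation: [[0.753, 0.658, 0.0], [0.658, -0.753, -0.0], [0.0, 0.0, -1.0]]
force: [-0.0, -0.6, -0.1]
finger_gap: 0.024
gripper_force: 0.0
```

Call:
carry_out([
  {"x": 0, "y": 0, "z": 1, "spin": 0, "hand": 2},
  {"x": 0, "y": 0, "z": 2, "spin": 0, "hand": 2},
  {"x": 0, "y": 0, "z": 3, "spin": 0, "hand": 2},
  {"x": 0, "y": 0, "z": 3, "spin": 0, "hand": 2},
])

```text
clock: 30.0
ee_pos: [550.1, -71.0, 147.2]
orientation: [[0.753, 0.658, 0.003], [0.658, -0.753, -0.001], [0.002, 0.003, -1.0]]
force: [-3.1, -2.0, 13.6]
finger_gap: 0.019
gripper_force: 7.2
```

Call:
carry_out([
  {"x": 0, "y": 0, "z": -10, "spin": 0, "hand": 2},
  {"x": 0, "y": 0, "z": -40, "spin": 0, "hand": 2},
  {"x": 0, "y": 0, "z": -80, "spin": 0, "hand": 2},
  {"x": 0, "y": -40, "z": -100, "spin": 0, "hand": 2},
  {"x": 0, "y": -80, "z": -100, "spin": 0, "hand": 2},
])

```text
clock: 30.5
ee_pos: [497.6, -9.7, 248.6]
orientation: [[0.754, 0.657, 0.006], [0.657, -0.754, 0.0], [0.005, 0.003, -1.0]]
force: [0.5, 0.7, 0.4]
finger_gap: 0.026
gripper_force: 0.0
```

Call:
carry_out([
  {"x": 0, "y": -45, "z": 0, "spin": 0, "hand": 2},
  {"x": 0, "y": -90, "z": 0, "spin": 0, "hand": 2},
  {"x": 0, "y": -120, "z": 0, "spin": 0, "hand": 2},
  {"x": 0, "y": -120, "z": 0, "spin": 0, "hand": 2},
  {"x": 0, "y": -120, "z": 0, "spin": 0, "hand": 2},
])

```text
clock: 31.0
ee_pos: [417.2, 80.0, 245.8]
orientation: [[0.752, 0.66, 0.001], [0.66, -0.752, -0.001], [0.0, 0.001, -1.0]]
force: [1.0, -0.1, 0.0]
finger_gap: 0.021
gripper_force: 0.0
```

Run:
```python
from h import *
s=manip.sense();print(s['clock'],s['ee_pos'],s['force'])
im=manip.snapshot('scene');cv2.imwrite('pics/fin.png',im);S=cam('scene')
for n in ('sc12','sc14','fin'):
    g=cv2.cvtColor(cv2.imread(f'pics/{n}.png'),cv2.COLOR_BGR2GRAY);o=[]
    for c in range(184,188):
        p=g[128:145,c].astype(float);k=np.where((p[:-1]>=140)&(p[1:]<140))[0][0];o.append(float(round(128+k+(p[k]-140)/(p[k]-p[k+1]),2)))
    print(n,o)
# seated check: pixel of handle top expected for seated crank vs found bright cap
for yaw in (69,71,73):
    a=np.radians(yaw);print(yaw,proj([[549.3+65*np.cos(a),-70.8+65*np.sin(a),157]],S).round(1))
g=cv2.cvtColor(im,cv2.COLOR_BGR2GRAY)
print(g[202:238:2,228:268:2])
# bystanders unchanged?
a=cv2.imread('pics/scene0.png').astype(int)
for n,(x,y,w,h) in dict(jar=(358,228,34,38),beaker=(180,280,46,50),bottle=(230,340,44,50),flask=(196,40,46,75)).items():print(n,np.abs(a[y:y+h,x:x+w]-im[y:y+h,x:x+w]).mean().round(1))
```

```text
31.0 [417.15653226  80.0254777  245.8201344 ] [ 1.03788155 -0.05079792  0.01044844]
sc12 [130.77, 132.88, 135.11, 137.22]
sc14 [130.58, 132.77, 134.81, 136.88]
fin [130.56, 132.74, 134.81, 136.88]
69 [[258.8 205.2]]
71 [[260.  205.1]]
73 [[261.1 204.9]]
[[177 202 226 229 229 229 229 229 215 166 192 184 155 150 169 182 189 181
  209 221]
 [176 188 222 230 230 230 229 229 221 171 182 197 192 211 222 222 192 161
  187 172]
 [175 170 207 229 231 230 230 230 228 188 166 195 187 216 226 217 142 127
  159 120]
 [176 164 183 223 230 229 230 230 229 202 147 159 152 206 226 213 119  77
   84  75]
 [177 165 160 207 227 229 231 231 230 210 141 126 128 173 221 213 120  70
   70  69]
 [177 166 150 181 220 228 229 231 231 223 169 128 125 144 212 214 122  69
   66  68]
 [176 168 148 156 206 227 229 230 231 230 213 160 139 138 192 211 122  68
   67  67]
 [176 171 152 147 181 221 229 230 231 231 230 219 213 191 173 202 122  69
   67  67]
 [176 175 161 146 157 207 229 231 232 232 232 232 231 225 184 187 124  69
   66  68]
 [176 176 169 149 147 182 222 230 231 231 231 232 231 229 198 171 154  76
   66  72]
 [177 176 175 158 146 158 208 229 232 231 231 231 231 232 222 177 188 138
   93 116]
 [176 176 177 169 149 148 183 223 231 232 232 232 231 231 225 186 188 197
  166 152]
 [175 176 177 175 158 147 159 209 230 232 231 228 222 213 198 170 152 156
  149 146]
 [176 176 177 177 169 149 148 183 221 222 212 197 180 167 159 155 149 147
  147 147]
 [176 176 177 177 176 159 146 156 182 179 166 158 153 154 154 153 149 147
  147 146]
 [176 176 177 177 177 170 150 148 155 155 155 153 151 153 153 152 148 147
  147 146]
 [175 176 176 177 177 176 159 147 152 154 154 152 151 152 151 150 148 146
  146 144]
 [173 176 177 177 177 177 170 150 152 153 152 152 151 151 150 148 146 141
  136 127]]
jar 10.9
beaker 0.3
bottle 0.4
flask 4.4
```

Run:
```python
from h import *
a=cv2.imread('pics/scene0.png').astype(int)
for n in('sc8','sc14'):
    b=cv2.imread(f'pics/{n}.png');print(n,np.abs(a[228:266,358:392]-b[228:266,358:392]).mean().round(1))
def c(i):
    m=cv2.inRange(cv2.cvtColor(i.astype(np.uint8)[220:275,345:400],cv2.COLOR_BGR2HSV),(100,120,60),(125,255,255));return cv2.findNonZero(m)[:,0].mean(0).round(1)
print(c(a),c(cv2.imread('pics/fin.png')))
print(manip.close_job())
```

```text
sc8 0.5
sc14 0.5
[31.5 21.2] [31.6 21.2]
the job is handed in; nothing more can be done
None
```

The job is handed in at about 31 s of the 72 s. The large grey crank is seated on the shaft. It was wound clockwise by its handle, about 2.9 turns, until the stop was felt: about 9 N at the handle against 3 N while winding. The platform is up, about 136 mm by my camera estimate (good to about 2 mm), and the bottle, jar and beaker match the first picture; nothing touched the flask or its stand.

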